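Put the cleaned gas hob back together

TASK

The hob has been cleaned: put each of the three dark burner caps back on the burner of its own size, flat and centred. Stand the four-legged coffee-pot stand upright on the hob, centred over the smallest burner, only once that burner's cap is in place. Set them down without dropping any of them or tipping the stand over, and leave the two brass jar lids where they lie.

Things in the scene. Friction and masses are not known exactly. Their poses are not given: they have to be found in the camera images.
- cap_small: The smallest of three loose burner caps: a plain dark metal disc 42 mm in diameter and 14 mm thick, its top edge bevelled by 2 mm, lying flat on the worktop. Origin: centre of its underside; z up. Gripped across its diameter.
- cap_medium: The middle-sized of three loose burner caps: a plain dark metal disc 54 mm in diameter and 14 mm thick, its top edge bevelled by 2 mm, lying flat on the worktop. Origin: centre of its underside; z up. Gripped across its diameter.
- cap_large: The largest of three loose burner caps: a plain dark metal disc 66 mm in diameter and 14 mm thick, its top edge bevelled by 2 mm, lying flat on the worktop. Origin: centre of its underside; z up. Gripped across its diameter.
- pot_stand: Loose dark metal coffee-pot stand, 52 mm high, on its feet on the worktop. Hub ring in the middle: 36 mm outside, 26 mm inside diameter, heights 38 to 52 mm; grip it across the outside, fingers in the gaps between the arms. Four arms (6 mm wide, heights 44 to 52 mm) run along +x, -x, +y, -y to 8 mm thick legs 52 mm from the centre. Origin: centre, at the level of the feet; z up.
- burner_small: The smallest of three gas burners fixed on the hob: steel foot disc 54 mm across and 4 mm high under an aluminium crown 38 mm across with black flame ports, 18 mm high in all. Its cap rests on the flat top and is 2 mm wider all round. Origin: centre of its underside, on the hob's top face; z up. The thin white pin beside it is not solid.
- burner_medium: The middle-sized of three gas burners fixed on the hob: steel foot disc 66 mm across and 4 mm high under an aluminium crown 50 mm across with black flame ports, 18 mm high in all. Its cap rests on the flat top and is 2 mm wider all round. Origin: centre of its underside, on the hob's top face; z up. The thin white pin beside it is not solid.
- burner_large: The largest of three gas burners fixed on the hob: steel foot disc 78 mm across and 4 mm high under an aluminium crown 62 mm across with black flame ports, 18 mm high in all. Its cap rests on the flat top and is 2 mm wider all round. Origin: centre of its underside, on the hob's top face; z up. The thin white pin beside it is not solid.
- hob: White gas hob fixed on the worktop, a plate 460 mm (its x) by 280 mm (its y), its top face 10 mm above the worktop. Three black knobs, 30 mm high, stand along its +x edge, 195 mm from the centre. Origin: centre of its underside; z up.
- jar_lid_a: A brass-coloured jar lid lying open side up, like a shallow dish: 60 mm across, 14 mm high, wall 3 mm. Not a burner cap; stays where it is. Origin: centre of its underside.
- jar_lid_b: A brass-coloured jar lid lying open side up, like a shallow dish: 48 mm across, 14 mm high, wall 3 mm. Not a burner cap; stays where it is. Origin: centre of its underside.
Mind the look-alikes: they are no part of the job. Leave any green look-alike of the cap_large alone.

How it is judged:
On the way:
1. the smallest cap is in place on the smallest burner and let go, while the pot stand is still away from that burner (horizontal distance between cap_small and burner_small below 0.01 m and z of cap_small in the frame of burner_small between 0.015 and 0.021 m and angle between cap_small's own z axis and vertical below 0.1 rad and linear speed of cap_small below 0.02 m/s and horizontal distance between pot_stand and burner_small above 0.08 m and contact force between the fingers and cap_small below 0.05 N), for 0.2 s.
At the end, for the whole second after the job is handed in: Each cap lies flat (within 0.1 rad) on the burner of its size, within 10 mm of its centre; the stand is upright (within 0.06 rad) with its feet on the hob, centred within 12 mm over the smallest burner; all released and at rest (horizontal distance between cap_small and burner_small below 0.01 m and z of cap_small in the frame of burner_small between 0.015 and 0.021 m and angle between each of cap_small, cap_medium, cap_large's own z axis and vertical below 0.1 rad and linear speed of each of cap_small, cap_medium, cap_large, pot_stand below 0.02 m/s and horizontal distance between cap_medium and burner_medium below 0.01 m and z of cap_medium in the frame of burner_medium between 0.015 and 0.021 m and horizontal distance between cap_large and burner_large below 0.01 m and z of cap_large in the frame of burner_large between 0.015 and 0.021 m and horizontal distance between pot_stand and burner_small below 0.012 m and z of pot_stand in the frame of hob between 0.007 and 0.013 m and angle between pot_stand's own z axis and vertical below 0.06 rad); the robot touches nothing.
It fails at once if a jar lid is moved more than 30 mm (distance of any of jar_lid_a, jar_lid_b from where it was at the start of the episode above 0.03 m).
It fails at once if a cap or the stand is let fall (faster than 0.7 m/s with no finger on it, a drop of about 25 mm) ((linear speed of cap_small above 0.7 m/s and contact force between the fingers and cap_small below 0.05 N) or (linear speed of cap_medium above 0.7 m/s and contact force between the fingers and cap_medium below 0.05 N) or (linear speed of cap_large above 0.7 m/s and contact force between the fingers and cap_large below 0.05 N) or (linear speed of pot_stand above 0.7 m/s and contact force between the fingers and pot_stand below 0.05 N)).
It fails at once if the stand is tipped over (angle between pot_stand's own z axis and vertical above 1 rad).
It also fails if it takes over 102 s, if anything falls off the work surface, if the arm or the gripper's body presses on something with over 40 N, if the wrist force passes 120 N, or if a joint passes its speed limit or range.

ROBOT

A 7-joint arm with a two-finger parallel gripper is mounted at the origin on the work surface. World frame = base frame: x ahead of the robot, y to its left, z up, the work surface at z = 0. Lengths are in m, angles in rad, forces in N, time in s.
With the tool pointing down it reaches from about 0.425 to 0.925 m from the base axis. Payload 6.8 kg.
Tool frame: the origin (TCP) lies midway between the tips of the shut fingers; the grasp point (between the pads) lies 19 mm behind it; z points along the fingers, y is the line along which they close (so a half turn about z gives the same grasp; the last joint's range is limited). The gripper opens to 85 mm and grips with 20 to 120 N. Pads are 22 mm wide; open, the fingers measure 114 mm over their backs; the gripper's body (76 mm by 85 mm) begins 54 mm behind the grasp point. The pads swing forward as they close: fully open they stand 13 mm farther back than shut.
Start: joints at [-1.264, 0.477, 0.022, 1.555, -0.011, 1.109, -0.083], TCP at [0.272, 0.618, 0.231] pointing down, gripper open.
Joint ranges: [-2.96, 2.96], [-0.34, 2.1], [-1.41, 1.46], [0.24, 2.44], [-1.37, 4.51], [0.17, 1.92], [-2.96, 2.96]. Speed limits (rad/s): [2.39, 2.39, 3.14, 3.14, 3.14, 3.14, 3.14].

INTERFACE

Orientations are given as a unit quaternion [w, x, y, z].
In Python, from station import bot gives the robot as it stands.
- The arm moves only by the tool jog_arm, never from a script. Its argument "rows" is a list of rows, each an object of numbers: "fingers": the finger opening in mm, from 0 to 85.4; "x", "y", "z": the shift along the tool's x, y, z in mm; "ax", "ay", "az": the turn, a rotation vector about the tool's x, y, z in degrees. A call has exactly 8 rows; each row shifts and turns the commanded pose from where the row before left it, along the tool's axes as they then stand; what a row does not reach is not made up. A row lasts 1/10 s, in which the tool goes at most 50 mm and 8.59 degrees, less where a joint would pass 70% of its speed; a pose out of reach is approached as far as the arm can. A call with a gripper value outside its range is refused whole. The fingers move at their own pace and stop on an object; "force" is the grip in N (left out, the last holds). Time passes only in rows, so rows that do not move let the fingers close, or fill a call up. It gives the time, the measured TCP pose, the force, the opening and the grip force at its end, in the units of the state.
- bot.get_obs(): the state, without advancing time (a new reading comes with each control period).
- bot.read_camera(name): name is "side" or "top" or "wrist"; returns a dict with "pixels" (480x640x3 uint8, red, green, blue), "vertical_fov" (degrees; the focal length in pixels is half the picture's height over the tangent of half this angle, whatever the lens; pixels are square), "cx", "cy" (the principal point, pixels), "dist_coeffs" ([k1, k2, p1, p2, k3] as OpenCV has them; the pictures are not rectified), "world_from_camera" (4x4, takes a point from camera to world coordinates). Camera axes: x right, y down, z forward; pixel columns grow to the right and rows downward; lengths in m; the calibration is good to about 2 mm. A picture is of the moment at which its call begins. There is no depth.
- bot.hand_in(): hands the job in; it is judged then, once.
The state is a dict: "t": time; "q": joint angles; "joint_vel": joint speeds; "joint_torque": joint torques, N m; "eef_pos": TCP position; "tool_rot": TCP orientation; "contact_force": force on the tool from outside, world axes, zero at the start; "torque": the same for the moment, N m; "gripper_width": opening from 0.0 (shut) to 1.0 (fully open); "grasp_force": force on a finger pad.
Only numpy, scipy, OpenCV 4.12 (cv2) and the standard library are available. Lean on these libraries where they do the work, as an engineer would, in place of code of your own. Each camera call takes 0.05 s, during which the arm holds its last target. There are 200 camera calls.

## Working session

There is one attempt and no reset: what is moved stays moved. The work goes in short steps, Python scripts to look and compute and a tool call to move; the robot and the scene stay as the last step left them, time stands still between calls to the robot, and variables do not carry over. Pictures are saved under pics/ and viewed, at most 14 in all, crops included, and the job is handed in when it is done.

Besides the shell and the picture viewer there is one more tool, called after "Request:" as a command line: name --argument value ..., lists and objects as JSON in quotes. jog_arm: Moves the arm, as the interface text tells. Its arguments: {"type":"object","properties":{"rows":{"type":"array","items":{"type":"object","properties":{"fingers":{"type":"number"},"x":{"type":"number"},"y":{"type":"number"},"z":{"type":"number"},"ax":{"type":"number"},"ay":{"type":"number"},"az":{"type":"number"}}}},"force":{"type":"number"}},"required":["rows"]}

```bash
mkdir -p pics; cat > h.py <<'E'
import numpy as np, cv2
from station import bot
def cam(n):
    c=bot.read_camera(n); c['pixels']=np.asarray(c['pixels']); return c
def K(c):
    f=240/np.tan(np.radians(c['vertical_fov'])/2); return np.array([[f,0,c['cx']],[0,f,c['cy']],[0,0,1.]])
def ray(c,uv,z):
    p=cv2.undistortPoints(np.float64(uv).reshape(-1,1,2),K(c),np.float64(c['dist_coeffs']))[:,0]
    T=np.array(c['world_from_camera']); d=np.c_[p,np.ones(len(p))]@T[:3,:3].T; o=T[:3,3]
    return o+d*((z-o[2])/d[:,2])[:,None]
def proj(c,P):
    T=np.linalg.inv(np.array(c['world_from_camera'])); P=np.float64(P).reshape(-1,3)
    return cv2.projectPoints(P@T[:3,:3].T+T[:3,3],np.zeros(3),np.zeros(3),K(c),np.float64(c['dist_coeffs']))[0][:,0]
def save(c,n): cv2.imwrite('pics/'+n,c['pixels'][:,:,::-1])
E
python3 - <<'E'
from h import *
print(bot.get_obs())
for n in('top','side','wrist'):
    c=cam(n); save(c,n+'0.png'); print(n,c['vertical_fov'],np.round(c['world_from_camera'],3).tolist())
E
```

```text
{'t': 0.0, 'q': array([-1.26407503,  0.47778386,  0.02232727,  1.55648308, -0.01149123,
        1.10931348, -0.08311263]), 'joint_vel': array([ 0.00032904, -0.00067911, -0.00125181,  0.0010932 , -0.00023044,
       -0.00099585, -0.0009459 ]), 'joint_torque': array([ 4.67141635e-04, -5.96452045e+01,  1.60812624e+00, -2.81194675e+01,
        1.24586347e-02,  9.29083413e-03, -4.66557523e-06]), 'eef_pos': array([0.27180628, 0.61718593, 0.23032303]), 'tool_rot': array([-1.22168614e-04,  2.05915087e-01,  9.78569421e-01, -9.21793203e-04]), 'contact_force': array([-0.27267288,  0.56429568,  0.39310426]), 'torque': array([-0.00533911,  0.04693554, -0.0281012 ]), 'grasp_force': 0.0, 'gripper_width': 1.0007814722985835}
top 44.34862495846917 [[0.056, -0.975, 0.214, 0.341], [-0.998, -0.055, 0.009, 0.013], [0.003, -0.214, -0.977, 1.181], [0.0, 0.0, 0.0, 1.0]]
side 54.96487417526464 [[0.888, -0.354, 0.293, 0.246], [-0.46, -0.658, 0.596, -0.636], [-0.018, -0.664, -0.747, 0.86], [0.0, 0.0, 0.0, 1.0]]
wrist 61.61034945315056 [[0.403, 0.879, 0.256, 0.207], [0.915, -0.386, -0.114, 0.646], [-0.001, 0.281, -0.96, 0.372], [0.0, 0.0, 0.0, 1.0]]
```

View pics/top0.png

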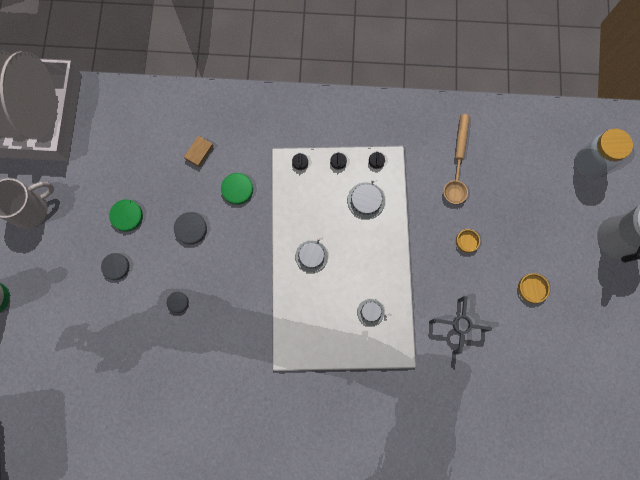

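View pics/side0.png

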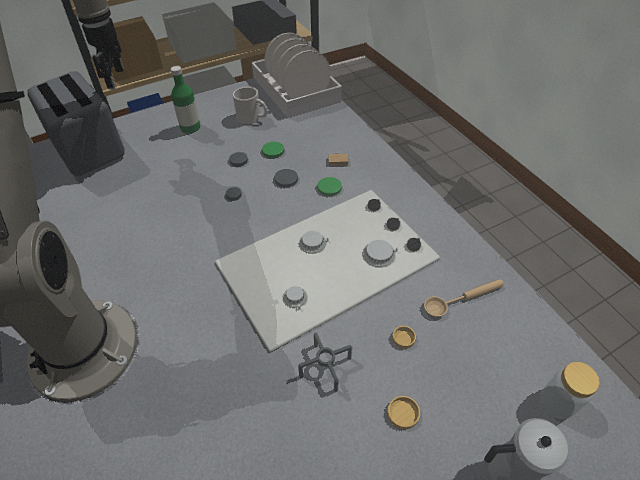

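Top view: large cap at (190,228), medium at (115,267) and small at (177,302). Burners are large at (367,198), medium at (312,256) and small at (372,312), with the stand hub at (461,325). The green look-alikes are at (126,215) and (237,188), and the lids at (468,241) and (535,289). The side view agrees.

```bash
cat >> h.py <<'E'
def blob(c,uv,r,kind):
    """centroid + equivalent diameter of blob near uv; kind: dark or light"""
    im=c['pixels']; g=cv2.cvtColor(im,cv2.COLOR_RGB2GRAY)
    u,v=map(int,uv); y0,x0=max(v-r,0),max(u-r,0); p=g[y0:v+r,x0:u+r]
    t,m=cv2.threshold(p,0,255,cv2.THRESH_OTSU+(cv2.THRESH_BINARY_INV if kind=='dark' else 0))
    cs=cv2.findContours(m,cv2.RETR_EXTERNAL,cv2.CHAIN_APPROX_NONE)[0]
    k=max(cs,key=cv2.contourArea); e=cv2.fitEllipse(k)
    return (e[0][0]+x0,e[0][1]+y0),e[1],t
E
python3 - <<'E'
from h import *
c=cam('top')
for n,uv,z,r in [('capL',(190,228),.01,24),('capM',(115,267),.01,22),('capS',(177,302),.01,18)]:
    u,d,t=blob(c,uv,r,'dark'); P=ray(c,[u],z)[0]; print(n,np.round(u,1),np.round(d,1),t,np.round(P,4),np.hypot(*P[:2]).round(3))
for n,uv,z in [('bL',(367,198),.028),('bM',(312,256),.028),('bS',(372,312),.028),('stand',(461,325),.052),('lidA',(535,289),.014),('lidB',(468,241),.014)]:
    P=ray(c,[uv],z)[0]; print(n,np.round(P,3),np.hypot(*P[:2]).round(3))
print('hob',ray(c,[(273,149),(403,147),(414,369),(274,370)],.01).round(3).tolist())
im=c['pixels'][270:380,260:520]; im=cv2.resize(im,None,fx=3,fy=3,interpolation=cv2.INTER_CUBIC); cv2.imwrite('pics/c.png',im[:,:,::-1])
E
```

```text
capL [189.9 229.5] [32.5 35.8] 97.0 [0.6041 0.275  0.01  ] 0.664
capM [114.9 267.5] [27.9 29.8] 97.0 [0.5172 0.4177 0.01  ] 0.665
capS [177.3 303.4] [21.8 23.8] 87.0 [0.4523 0.2849 0.01  ] 0.535
bL [ 0.686 -0.082  0.028] 0.691
bM [0.56  0.023 0.028] 0.56
bS [ 0.455 -0.1    0.028] 0.466
stand [ 0.438 -0.268  0.052] 0.513
lidA [ 0.521 -0.425  0.014] 0.672
lidB [ 0.611 -0.291  0.014] 0.677
hob [[0.787, 0.118, 0.01], [0.807, -0.156, 0.01], [0.351, -0.187, 0.01], [0.334, 0.084, 0.01]]
```

View pics/c.png

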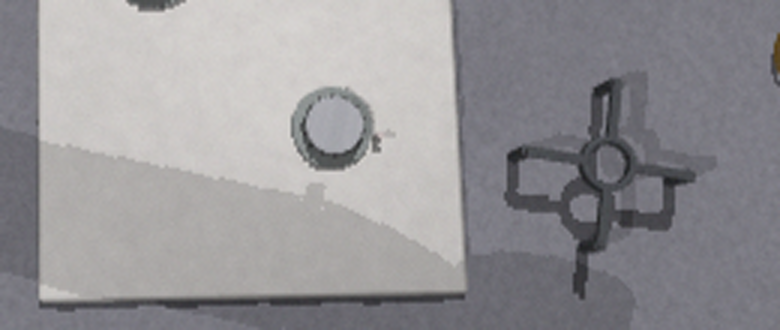

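View pics/wrist0.png

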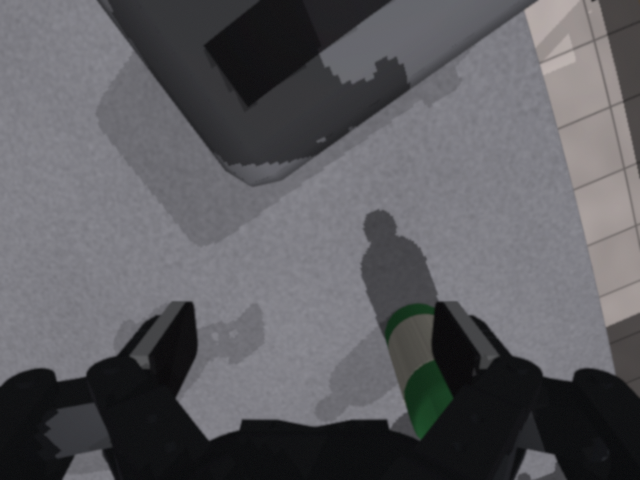

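```bash
cat >> h.py <<'E'
from scipy.spatial.transform import Rotation as R
def tool():
    o=bot.get_obs(); w,x,y,z=o['tool_rot']; return o,R.from_quat([x,y,z,w])
def go(target,fdir=None):
    """print tool-frame mm offset to target; and az deg turn (applied first) to align finger axis with fdir(deg world)"""
    o,r=tool(); M=r.as_matrix(); az=0
    if fdir is not None:
        a=np.degrees(np.arctan2(M[1,1],M[0,1])); az=-((fdir-a+90)%180-90)
        r2=r*R.from_rotvec([0,0,np.radians(az)])
        print('az turn',round(az,1),'then shift',(r2.inv().apply(np.array(target)-o['eef_pos'])*1000).round(1))
    print('tcp',o['eef_pos'].round(4),'finger deg',np.degrees(np.arctan2(M[1,1],M[0,1])).round(1),'tilt',np.degrees(np.arccos(-M[2,2])).round(2),'shift',(r.inv().apply(np.array(target)-o['eef_pos'])*1000).round(1),'t',round(o['t'],2),'F',o['contact_force'].round(1),'w',round(o['gripper_width']*85.4,1),'g',round(o['grasp_force'],1),'q7',o['q'][6].round(2))
E
python3 - <<'E'
from h import *
c=cam('side')
print('bottle',ray(c,[(189,130)],0)[0].round(3),ray(c,[(176,70)],.25)[0].round(3))
print('mug',ray(c,[(250,120)],0)[0].round(3))
print('capS side',ray(c,[(233,194)],.01)[0].round(3),'capL',ray(c,[(286,178)],.01)[0].round(3),'capM',ray(c,[(238,159)],.01)[0].round(3),'bS',ray(c,[(294,293)],.028)[0].round(3),'bM',ray(c,[(312,238)],.028)[0].round(3),'bL',ray(c,[(379,249)],.028)[0].round(3),'hub',ray(c,[(325,354)],.052)[0].round(3))
go([.452,.285,.15],90); go([.452,.285,.15],60)
E
```

```text
bottle [0.434 0.642 0.   ] [0.428 0.561 0.25 ]
mug [0.627 0.595 0.   ]
capS side [0.452 0.279 0.01 ] capL [0.606 0.269 0.01 ] capM [0.518 0.413 0.01 ] bS [ 0.454 -0.1    0.028] bM [0.561 0.023 0.028] bL [ 0.684 -0.082  0.028] hub [ 0.44  -0.271  0.052]
az turn -23.8 then shift [-180.1 -332.5   81. ]
tcp [0.2719 0.6175 0.2308] finger deg 66.2 tilt 0.05 shift [-298.8 -231.7   81. ] t 0.25 F [ 0.2 -0.4 -1. ] w 85.4 g 0.0 q7 -0.08
az turn 6.2 then shift [-322.2 -197.9   81. ]
tcp [0.2719 0.6175 0.2308] finger deg 66.2 tilt 0.05 shift [-298.8 -231.7   81. ] t 0.25 F [ 0.2 -0.4 -1. ] w 85.4 g 0.0 q7 -0.08
```

Request:
jog_arm --rows '[{"x": -33, "y": -26, "z": 4, "fingers": 65}, {"x": -38, "y": -29, "z": 4}, {"x": -38, "y": -29, "z": 4}, {"x": -38, "y": -29, "z": 4}, {"x": -38, "y": -29, "z": 4}, {"x": -38, "y": -29, "z": 4}, {"x": -38, "y": -29, "z": 4}, {"x": -38, "y": -29, "z": 4}]' --force 40

```text
invalid input
```

```bash
python3 - <<'E'
from h import *
c=cam('wrist'); save(c,'w1.png'); go([.452,.285,.06]); print(proj(c,[[.452,.285,.014]]))
E
```

```text
tcp [0.2719 0.6176 0.2309] finger deg 66.2 tilt 0.04 shift [-298.8 -231.7  171.1] t 0.3 F [-0.2  0.6 -0.8] w 85.3 g 0.0 q7 -0.08
[[113.98417659 454.91129079]]
```

View pics/w1.png

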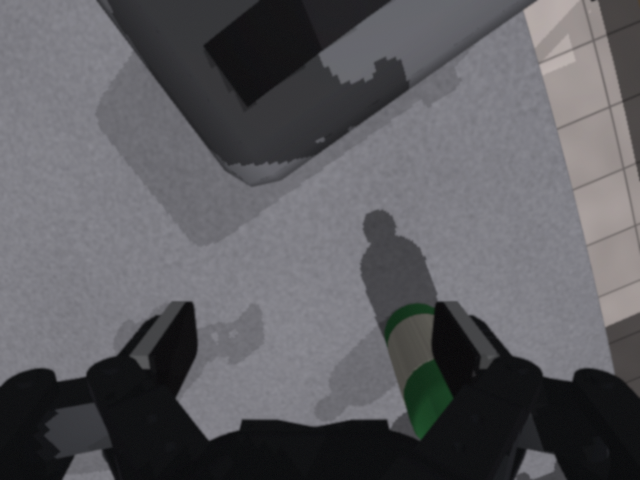

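The move was refused, so the picture is unchanged: toaster corner, bottle, fingers. I'll retry with every key in each row.

Request:
jog_arm --rows '[{"x": -33, "y": -26, "z": 4, "ax": 0, "ay": 0, "az": 0, "fingers": 65}, {"x": -38, "y": -29, "z": 4, "ax": 0, "ay": 0, "az": 0, "fingers": 65}, {"x": -38, "y": -29, "z": 4, "ax": 0, "ay": 0, "az": 0, "fingers": 65}, {"x": -38, "y": -29, "z": 4, "ax": 0, "ay": 0, "az": 0, "fingers": 65}, {"x": -38, "y": -29, "z": 4, "ax": 0, "ay": 0, "az": 0, "fingers": 65}, {"x": -38, "y": -29, "z": 4, "ax": 0, "ay": 0, "az": 0, "fingers": 65}, {"x": -38, "y": -29, "z": 4, "ax": 0, "ay": 0, "az": 0, "fingers": 65}, {"x": -38, "y": -29, "z": 4, "ax": 0, "ay": 0, "az": 0, "fingers": 65}]' --force 40

```text
t: 1.1
eef_pos: [0.4541, 0.286, 0.1994]
tool_rot: [0.0, 0.206, 0.979, 0.0]
contact_force: [-0.1, 0.7, -0.6]
gripper_width: 0.759
grasp_force: 0.0
```

```bash
python3 - <<'E'
from h import *
c=cam('wrist'); save(c,'w2.png'); go([.452,.285,.06]); print(proj(c,[[.452,.285,.014],[.604,.275,.014],[.517,.418,.014]]))
E
```

```text
tcp [0.4584 0.2765 0.1988] finger deg 65.6 tilt 0.3 shift [  9.8   5.6 138.8] t 1.15 F [ 3.2 -6.5 -0.4] w 65.1 g 0.0 q7 0.53
[[311.96218182 204.91211412]
 [367.89502686 355.37123649]
 [487.43474245 212.17594189]]
```

View pics/w2.png

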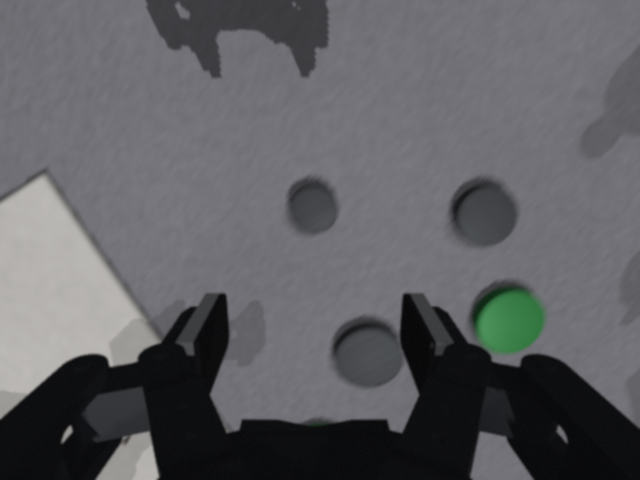

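Small cap at (313,207), large at (368,355) and medium at (486,213), each within 2 px of its projection, so the estimates hold. Next I descend straight down.

Request:
jog_arm --rows '[{"x": 0, "y": 0, "z": 0, "ax": 0, "ay": 0, "az": 0, "fingers": 65}, {"x": 0, "y": 0, "z": 25, "ax": 0, "ay": 0, "az": 0, "fingers": 65}, {"x": 0, "y": 0, "z": 40, "ax": 0, "ay": 0, "az": 0, "fingers": 65}, {"x": 0, "y": 0, "z": 40, "ax": 0, "ay": 0, "az": 0, "fingers": 65}, {"x": 0, "y": 0, "z": 30, "ax": 0, "ay": 0, "az": 0, "fingers": 65}, {"x": 0, "y": 0, "z": 15, "ax": 0, "ay": 0, "az": 0, "fingers": 65}, {"x": 0, "y": 0, "z": 0, "ax": 0, "ay": 0, "az": 0, "fingers": 65}, {"x": 0, "y": 0, "z": 0, "ax": 0, "ay": 0, "az": 0, "fingers": 65}]'

```text
t: 1.95
eef_pos: [0.4531, 0.2889, 0.0496]
tool_rot: [-0.0, 0.205, 0.979, 0.0]
contact_force: [0.6, 0.4, 0.1]
gripper_width: 0.762
grasp_force: 0.0
```

```bash
python3 - <<'E'
from h import *
c=cam('wrist');u,d,t=blob(c,proj(c,[[.452,.285,.014]])[0],60,'dark'); print(u,d,t,ray(c,[u],.012)); go([.452,.285,.002])
E
```

```text
(310.3542709350586, 267.96545791625977) (86.48706817626953, 100.85224914550781) 101.0 [[0.45017812 0.2881882  0.012     ]]
tcp [0.4537 0.289  0.0502] finger deg 66.3 tilt 0.09 shift [-0.  -4.4 48.2] t 2.0 F [ 0.4 -0.6  0.5] w 65.1 g 0.0 q7 0.55
```

Request:
jog_arm --rows '[{"x": 1, "y": -3, "z": 10, "ax": 0, "ay": 0, "az": 0, "fingers": 65}, {"x": 0, "y": 0, "z": 15, "ax": 0, "ay": 0, "az": 0, "fingers": 65}, {"x": 0, "y": 0, "z": 13, "ax": 0, "ay": 0, "az": 0, "fingers": 65}, {"x": 0, "y": 0, "z": 10, "ax": 0, "ay": 0, "az": 0, "fingers": 65}, {"x": 0, "y": 0, "z": 0, "ax": 0, "ay": 0, "az": 0, "fingers": 65}, {"x": 0, "y": 0, "z": 0, "ax": 0, "ay": 0, "az": 0, "fingers": 35}, {"x": 0, "y": 0, "z": 0, "ax": 0, "ay": 0, "az": 0, "fingers": 35}, {"x": 0, "y": 0, "z": 0, "ax": 0, "ay": 0, "az": 0, "fingers": 35}]'

```text
t: 2.8
eef_pos: [0.4518, 0.2857, 0.0021]
tool_rot: [0.0, 0.206, 0.979, 0.001]
contact_force: [-0.4, 0.4, 3.4]
gripper_width: 0.471
grasp_force: 40.4
```

```bash
python3 - <<'E'
from h import *
go([.455,-.1,.1])
E
```

```text
tcp [0.4518 0.2857 0.0021] finger deg 66.2 tilt 0.08 shift [-158.5 -351.6  -98.2] t 2.8 F [-0.4  0.4  3.4] w 40.2 g 40.4 q7 0.56
```

Request:
jog_arm --rows '[{"x": 0, "y": 0, "z": -5, "ax": 0, "ay": 0, "az": 0, "fingers": 35}, {"x": 0, "y": 0, "z": -15, "ax": 0, "ay": 0, "az": 0, "fingers": 35}, {"x": 0, "y": 0, "z": -30, "ax": 0, "ay": 0, "az": 0, "fingers": 35}, {"x": 0, "y": 0, "z": -30, "ax": 0, "ay": 0, "az": 0, "fingers": 35}, {"x": 0, "y": 0, "z": -20, "ax": 0, "ay": 0, "az": 0, "fingers": 35}, {"x": 0, "y": 0, "z": 0, "ax": 0, "ay": 0, "az": 0, "fingers": 35}, {"x": 0, "y": 0, "z": 0, "ax": 0, "ay": 0, "az": 0, "fingers": 35}, {"x": 0, "y": 0, "z": 0, "ax": 0, "ay": 0, "az": 0, "fingers": 35}]'

```text
t: 3.6
eef_pos: [0.4505, 0.2849, 0.1004]
tool_rot: [-0.001, 0.206, 0.979, -0.001]
contact_force: [-0.1, 0.5, -1.6]
gripper_width: 0.469
grasp_force: 40.5
```

```bash
python3 - <<'E'
from h import *
c=cam('wrist'); save(c,'w3.png'); go([.455,-.1,.1]); print(bot.get_obs()['eef_pos'])
E
```

```text
tcp [0.4505 0.2848 0.1002] finger deg 66.2 tilt 0.12 shift [-159.2 -350.4    0.7] t 3.65 F [ 0.   1.  -0.4] w 39.9 g 40.5 q7 0.54
[0.45047552 0.28482216 0.10023078]
```

View pics/w3.png

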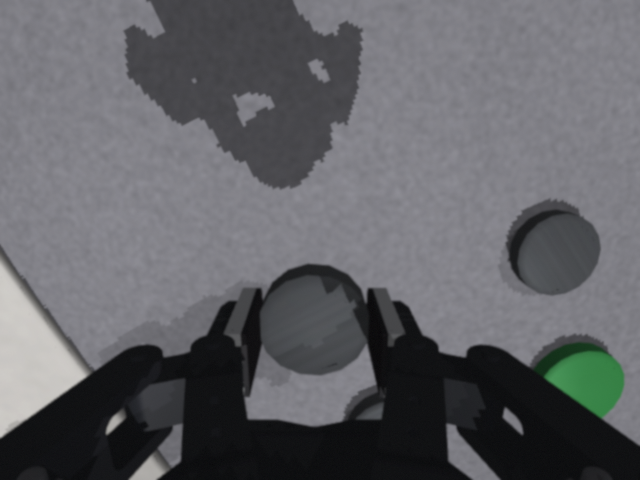

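```bash
python3 - <<'E'
from h import *
c=cam('wrist'); o,r=tool()
P=ray(c,[(314,326),(262,326),(368,326),(314,277),(314,375)],.1002-.0021+.014); print((r.inv().apply(P-o['eef_pos'])*1000).round(1))
t=cam('top'); save(t,'t2.png')
for n,uv,rr in [('bL',(367,198),24),('bM',(312,256),22),('bS',(372,312),18)]:
    g=cv2.cvtColor(t['pixels'],cv2.COLOR_RGB2HSV); u,v=uv; p=t['pixels'][v-rr:v+rr,u-rr:u+rr].astype(int)
    m=((p[:,:,2]-p[:,:,0]>5)*255).astype(np.uint8); m=cv2.morphologyEx(m,cv2.MORPH_OPEN,np.ones((3,3)))
    k=max(cv2.findContours(m,0,1)[0],key=cv2.contourArea); e=cv2.fitEllipse(k); q=(e[0][0]+u-rr,e[0][1]+v-rr)
    print(n,np.round(q,1),np.round(e[1],1),ray(t,[q],.028)[0].round(4), p[rr,rr])
E
```

```text
[[ -1.   -0.2 -11.9]
 [ -1.  -19.  -11.8]
 [ -1.   19.3 -11.9]
 [ 18.1  -0.2 -11.9]
 [-21.7  -0.2 -11.9]]
bL [365.9 197.4] [21.6 24.7] [ 0.6872 -0.0799  0.028 ] [187 188 192]
bM [308.6 251.6] [3.4 3.8] [0.5683 0.0301 0.028 ] [154 156 161]
bS [367.2 317.1] [4.4 4.7] [ 0.4449 -0.0914  0.028 ] [147 148 152]
```

Request:
jog_arm --rows '[{"x": -10, "y": -22, "z": -4, "ax": 0, "ay": 0, "az": 0, "fingers": 35}, {"x": -18, "y": -40, "z": -4, "ax": 0, "ay": 0, "az": 0, "fingers": 35}, {"x": -20, "y": -44, "z": -4, "ax": 0, "ay": 0, "az": 0, "fingers": 35}, {"x": -20, "y": -44, "z": -4, "ax": 0, "ay": 0, "az": 0, "fingers": 35}, {"x": -20, "y": -44, "z": -4, "ax": 0, "ay": 0, "az": 0, "fingers": 35}, {"x": -20, "y": -44, "z": 0, "ax": 0, "ay": 0, "az": 0, "fingers": 35}, {"x": -20, "y": -44, "z": 0, "ax": 0, "ay": 0, "az": 0, "fingers": 35}, {"x": -18, "y": -40, "z": 0, "ax": 0, "ay": 0, "az": 0, "fingers": 35}]'

```text
t: 4.55
eef_pos: [0.4545, -0.0705, 0.121]
tool_rot: [-0.0, 0.206, 0.978, -0.0]
contact_force: [0.7, 0.2, 0.0]
gripper_width: 0.466
grasp_force: 40.5
```

Request:
jog_arm --rows '[{"x": -10, "y": -22, "z": 0, "ax": 0, "ay": 0, "az": 0, "fingers": 35}, {"x": -3, "y": -6, "z": 0, "ax": 0, "ay": 0, "az": 0, "fingers": 35}, {"x": 0, "y": 0, "z": 0, "ax": 0, "ay": 0, "az": 0, "fingers": 35}, {"x": 0, "y": 0, "z": 0, "ax": 0, "ay": 0, "az": 0, "fingers": 35}, {"x": 0, "y": 0, "z": 0, "ax": 0, "ay": 0, "az": 0, "fingers": 35}, {"x": 0, "y": 0, "z": 0, "ax": 0, "ay": 0, "az": 0, "fingers": 35}, {"x": 0, "y": 0, "z": 0, "ax": 0, "ay": 0, "az": 0, "fingers": 35}, {"x": 0, "y": 0, "z": 0, "ax": 0, "ay": 0, "az": 0, "fingers": 35}]'

```text
t: 5.35
eef_pos: [0.4558, -0.0986, 0.1213]
tool_rot: [0.0, 0.205, 0.979, 0.0]
contact_force: [0.6, -0.8, -0.8]
gripper_width: 0.468
grasp_force: 40.5
```

```bash
python3 - <<'E'
from h import *
c=cam('wrist'); save(c,'w4.png'); go([.4545,-.1,.032]); print(proj(c,[[.4545,-.1,.028],[.56,.023,.028],[.685,-.082,.028]]))
E
```

```text
tcp [ 0.4558 -0.0987  0.1213] finger deg 66.3 tilt 0.01 shift [ 0.6 -1.7 89.3] t 5.4 F [-0.  -0.6 -0.8] w 39.9 g 40.5 q7 1.35
[[311.2355701  237.9915139 ]
 [546.83568868 306.487765  ]
 [451.87747781 488.37918491]]
```

View pics/w4.png

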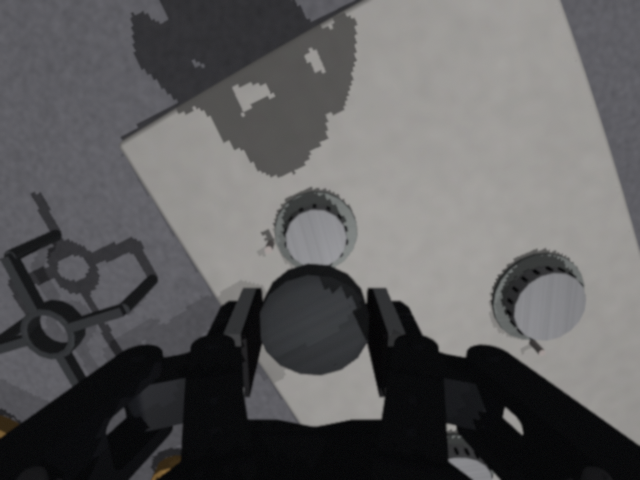

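Small crown's top is at about (316.5,238), predicted (311,238), so it lies roughly 3 mm further along tool +y. The medium burner at (549,304) fits, and the stand hub is at (52,329).

```bash
python3 - <<'E'
from h import *
c=cam('wrist'); o,r=tool()
for q in [(316.5,238),(549,305)]:
    P=ray(c,[q],.028); print(P.round(4),(r.inv().apply(P-o['eef_pos'])*1000).round(1))
P=ray(c,[(52,329),(8,257),(133,307)],.052); print(P.round(4))
t=cam('top');im=cv2.resize(t['pixels'][170:340,280:400],None,fx=5,fy=5,interpolation=cv2.INTER_NEAREST)[:,:,::-1]
im=im[:850]; cv2.imwrite('pics/t3.png',cv2.resize(im,(420,595)))
E
```

```text
[[ 0.4558 -0.0972  0.028 ]] [[ 0.6  1.5 93.3]]
[[0.5596 0.0244 0.028 ]] [[-45.4 154.7  93.3]]
[[ 0.4374 -0.2646  0.052 ]
 [ 0.3879 -0.2625  0.052 ]
 [ 0.4446 -0.2097  0.052 ]]
```

View pics/t3.png

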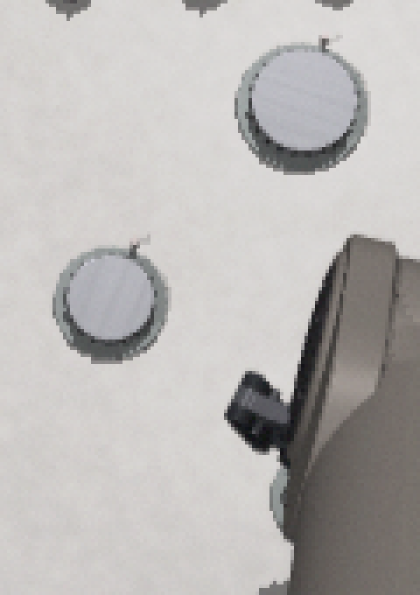

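Request:
jog_arm --rows '[{"x": 1.5, "y": 0.5, "z": 15, "ax": 0, "ay": 0, "az": 0, "fingers": 35}, {"x": 0, "y": 0, "z": 25, "ax": 0, "ay": 0, "az": 0, "fingers": 35}, {"x": 0, "y": 0, "z": 25, "ax": 0, "ay": 0, "az": 0, "fingers": 35}, {"x": 0, "y": 0, "z": 14, "ax": 0, "ay": 0, "az": 0, "fingers": 35}, {"x": 0, "y": 0, "z": 8, "ax": 0, "ay": 0, "az": 0, "fingers": 35}, {"x": 0, "y": 0, "z": 4, "ax": 0, "ay": 0, "az": 0, "fingers": 35}, {"x": 0, "y": 0, "z": 0, "ax": 0, "ay": 0, "az": 0, "fingers": 35}, {"x": 0, "y": 0, "z": 0, "ax": 0, "ay": 0, "az": 0, "fingers": 35}]'

```text
t: 6.3
eef_pos: [0.4551, -0.0981, 0.0308]
tool_rot: [0.001, 0.206, 0.979, 0.0]
contact_force: [-0.5, -0.1, -0.7]
gripper_width: 0.468
grasp_force: 40.5
```

Request:
jog_arm --rows '[{"x": 0, "y": 0, "z": 0.5, "ax": 0, "ay": 0, "az": 0, "fingers": 35}, {"x": 0, "y": 0, "z": 0, "ax": 0, "ay": 0, "az": 0, "fingers": 46}, {"x": 0, "y": 0, "z": 0, "ax": 0, "ay": 0, "az": 0, "fingers": 58}, {"x": 0, "y": 0, "z": 0, "ax": 0, "ay": 0, "az": 0, "fingers": 65}, {"x": 0, "y": 0, "z": 0, "ax": 0, "ay": 0, "az": 0, "fingers": 65}, {"x": 0, "y": 0, "z": -15, "ax": 0, "ay": 0, "az": 0, "fingers": 70}, {"x": 0, "y": 0, "z": -35, "ax": 0, "ay": 0, "az": 0, "fingers": 75}, {"x": 0, "y": 0, "z": -40, "ax": 0, "ay": 0, "az": 0, "fingers": 75}]'

```text
t: 7.1
eef_pos: [0.4534, -0.0979, 0.12]
tool_rot: [-0.002, 0.206, 0.979, -0.0]
contact_force: [0.7, -0.1, -0.4]
gripper_width: 0.877
grasp_force: 0.0
```

```bash
python3 - <<'E'
from h import *
c=cam('wrist'); save(c,'w5.png'); go([.517,.417,.12]); print(proj(c,[[.4555,-.0982,.042]]))
E
```

```text
tcp [ 0.4573 -0.0988  0.126 ] finger deg 66.2 tilt 0.39 shift [153.8 495.9   6.3] t 7.15 F [ 1.8 -0.5  4.4] w 74.9 g 0.0 q7 1.35
[[315.50892353 250.41854034]]
```

View pics/w5.png

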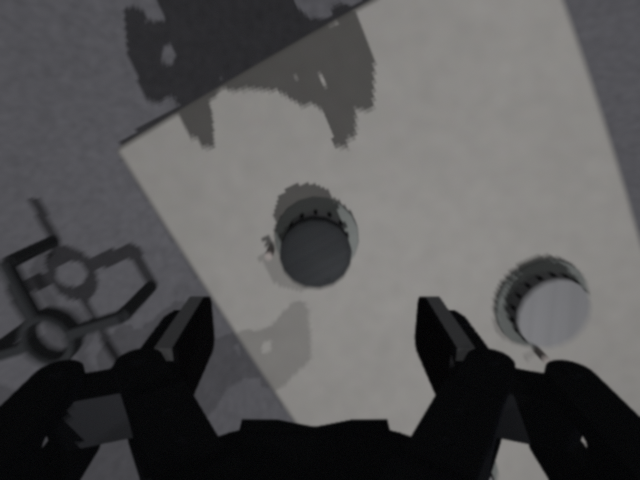

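Cap sits at (315,250), exactly on its prediction, with the foot ring evenly visible, so it is placed. Next the medium cap.

Request:
jog_arm --rows '[{"x": 6, "y": 20, "z": -4, "ax": 0, "ay": 0, "az": 0, "fingers": 75}, {"x": 12, "y": 38, "z": -4, "ax": 0, "ay": 0, "az": 0, "fingers": 75}, {"x": 14, "y": 45, "z": -4, "ax": 0, "ay": 0, "az": 0, "fingers": 75}, {"x": 14, "y": 45, "z": 0, "ax": 0, "ay": 0, "az": 0, "fingers": 75}, {"x": 14, "y": 45, "z": 0, "ax": 0, "ay": 0, "az": 0, "fingers": 75}, {"x": 14, "y": 45, "z": 0, "ax": 0, "ay": 0, "az": 0, "fingers": 75}, {"x": 14, "y": 45, "z": 0, "ax": 0, "ay": 0, "az": 0, "fingers": 75}, {"x": 14, "y": 45, "z": 0, "ax": 0, "ay": 0, "az": 0, "fingers": 75}]'

```text
t: 7.95
eef_pos: [0.4933, 0.2452, 0.1318]
tool_rot: [0.0, 0.206, 0.979, 0.0]
contact_force: [0.6, 0.3, 0.1]
gripper_width: 0.877
grasp_force: 0.0
```

Request:
jog_arm --rows '[{"x": 14, "y": 45, "z": 0, "ax": 0, "ay": 0, "az": 0, "fingers": 75}, {"x": 14, "y": 45, "z": 0, "ax": 0, "ay": 0, "az": 0, "fingers": 75}, {"x": 12, "y": 40, "z": 0, "ax": 0, "ay": 0, "az": 0, "fingers": 75}, {"x": 8, "y": 25, "z": 0, "ax": 0, "ay": 0, "az": 0, "fingers": 75}, {"x": 4, "y": 12, "z": 0, "ax": 0, "ay": 0, "az": 0, "fingers": 75}, {"x": 0, "y": 0, "z": 0, "ax": 0, "ay": 0, "az": 0, "fingers": 75}, {"x": 0, "y": 0, "z": 0, "ax": 0, "ay": 0, "az": 0, "fingers": 75}, {"x": 0, "y": 0, "z": 0, "ax": 0, "ay": 0, "az": 0, "fingers": 75}]'

```text
t: 8.75
eef_pos: [0.5137, 0.4146, 0.1318]
tool_rot: [0.0, 0.207, 0.978, -0.001]
contact_force: [0.0, -0.4, -0.3]
gripper_width: 0.881
grasp_force: 0.0
```

```bash
python3 - <<'E'
from h import *
c=cam('wrist'); go([.517,.4165,0]); u,d,t=blob(c,proj(c,[[.517,.4165,.014]])[0],50,'dark'); print(u,d,t,ray(c,[u],.012))
E
```

```text
tcp [0.5137 0.4148 0.132 ] finger deg 66.1 tilt 0.05 shift [ -2.3   3.  132. ] t 8.8 F [-0.  -0.3  0.9] w 74.7 g 0.0 q7 0.45
(324.3526420593262, 225.76254272460938) (79.57817077636719, 88.88394927978516) 92.0 [[0.5153611  0.42108617 0.012     ]]
```

Request:
jog_arm --rows '[{"x": -2, "y": 4, "z": 20, "ax": 0, "ay": 0, "az": 0, "fingers": 75}, {"x": 0, "y": 0, "z": 35, "ax": 0, "ay": 0, "az": 0, "fingers": 75}, {"x": 0, "y": 0, "z": 35, "ax": 0, "ay": 0, "az": 0, "fingers": 75}, {"x": 0, "y": 0, "z": 25, "ax": 0, "ay": 0, "az": 0, "fingers": 75}, {"x": 0, "y": 0, "z": 12, "ax": 0, "ay": 0, "az": 0, "fingers": 75}, {"x": 0, "y": 0, "z": 4, "ax": 0, "ay": 0, "az": 0, "fingers": 75}, {"x": 0, "y": 0, "z": 0, "ax": 0, "ay": 0, "az": 0, "fingers": 75}, {"x": 0, "y": 0, "z": 0, "ax": 0, "ay": 0, "az": 0, "fingers": 75}]'

```text
t: 9.6
eef_pos: [0.5175, 0.4205, 0.0024]
tool_rot: [0.001, 0.206, 0.979, 0.001]
contact_force: [1.0, -0.6, -0.8]
gripper_width: 0.879
grasp_force: 0.0
```

Request:
jog_arm --rows '[{"x": 0, "y": 0, "z": 0, "ax": 0, "ay": 0, "az": 0, "fingers": 47}, {"x": 0, "y": 0, "z": 0, "ax": 0, "ay": 0, "az": 0, "fingers": 47}, {"x": 0, "y": 0, "z": 0, "ax": 0, "ay": 0, "az": 0, "fingers": 47}, {"x": 0, "y": 0, "z": 0, "ax": 0, "ay": 0, "az": 0, "fingers": 47}, {"x": 0, "y": 0, "z": -5, "ax": 0, "ay": 0, "az": 0, "fingers": 47}, {"x": 0, "y": 0, "z": -15, "ax": 0, "ay": 0, "az": 0, "fingers": 47}, {"x": 0, "y": 0, "z": -30, "ax": 0, "ay": 0, "az": 0, "fingers": 47}, {"x": 0, "y": 0, "z": -40, "ax": 0, "ay": 0, "az": 0, "fingers": 47}]'

```text
t: 10.4
eef_pos: [0.5154, 0.419, 0.091]
tool_rot: [-0.001, 0.206, 0.979, -0.001]
contact_force: [0.9, 0.9, -1.5]
gripper_width: 0.598
grasp_force: 42.1
```

```bash
python3 - <<'E'
from h import *
P=ray(cam('top'),[(311.4,254.6),(367.4,198.3)],.028);print(P.round(4))
c=cam('wrist'); go([.560,.0245,.12]); save(c,'w6.png')
E
```

```text
[[ 0.5625  0.0242  0.028 ]
 [ 0.6854 -0.0831  0.028 ]]
tcp [0.52   0.4225 0.0978] finger deg 66.2 tilt 0.62 shift [-197.3 -347.8  -24.8] t 10.5 F [-0.3  0.5 -0.5] w 51.2 g 42.1 q7 0.45
```

View pics/w6.png

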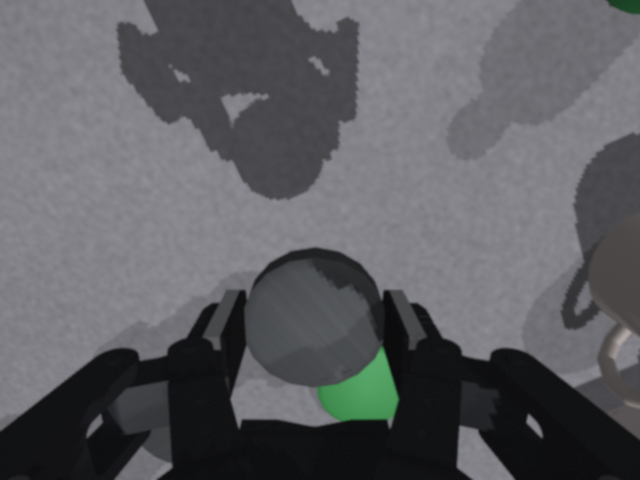

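Cap centred in the fingers at (315,323), flat. Carrying it to the medium burner.

Request:
jog_arm --rows '[{"x": -11, "y": -18, "z": -10, "ax": 0, "ay": 0, "az": 0, "fingers": 47}, {"x": -20, "y": -34, "z": -10, "ax": 0, "ay": 0, "az": 0, "fingers": 47}, {"x": -24, "y": -42, "z": -10, "ax": 0, "ay": 0, "az": 0, "fingers": 47}, {"x": -24, "y": -42, "z": 0, "ax": 0, "ay": 0, "az": 0, "fingers": 47}, {"x": -24, "y": -42, "z": 0, "ax": 0, "ay": 0, "az": 0, "fingers": 47}, {"x": -24, "y": -42, "z": 0, "ax": 0, "ay": 0, "az": 0, "fingers": 47}, {"x": -24, "y": -42, "z": 0, "ax": 0, "ay": 0, "az": 0, "fingers": 47}, {"x": -24, "y": -42, "z": 0, "ax": 0, "ay": 0, "az": 0, "fingers": 47}]'

```text
t: 11.3
eef_pos: [0.5534, 0.0682, 0.121]
tool_rot: [-0.0, 0.206, 0.978, -0.0]
contact_force: [0.7, 0.9, -1.3]
gripper_width: 0.601
grasp_force: 42.2
```

Request:
jog_arm --rows '[{"x": -16, "y": -28, "z": 0, "ax": 0, "ay": 0, "az": 0, "fingers": 47}, {"x": -8, "y": -12, "z": 0, "ax": 0, "ay": 0, "az": 0, "fingers": 47}, {"x": 0, "y": 0, "z": 0, "ax": 0, "ay": 0, "az": 0, "fingers": 47}, {"x": 0, "y": 0, "z": 0, "ax": 0, "ay": 0, "az": 0, "fingers": 47}, {"x": 0, "y": 0, "z": 0, "ax": 0, "ay": 0, "az": 0, "fingers": 47}, {"x": 0, "y": 0, "z": 0, "ax": 0, "ay": 0, "az": 0, "fingers": 47}, {"x": 0, "y": 0, "z": 0, "ax": 0, "ay": 0, "az": 0, "fingers": 47}, {"x": 0, "y": 0, "z": 0, "ax": 0, "ay": 0, "az": 0, "fingers": 47}]'

```text
t: 12.1
eef_pos: [0.56, 0.0257, 0.1207]
tool_rot: [-0.0, 0.205, 0.979, 0.0]
contact_force: [0.4, -0.5, -1.4]
gripper_width: 0.598
grasp_force: 42.2
```

```bash
python3 - <<'E'
from h import *
c=cam('wrist'); go([.561,.0245,.0305]); save(c,'w7.png'); print(proj(c,[[.561,.0245,.028]]))
E
```

```text
tcp [0.56   0.0255 0.1207] finger deg 66.3 tilt 0.01 shift [-1.4 -0.5 90.2] t 12.15 F [ 0.3  0.4 -1.8] w 51.3 g 42.2 q7 1.09
[[313.11364308 241.46157166]]
```

View pics/w7.png

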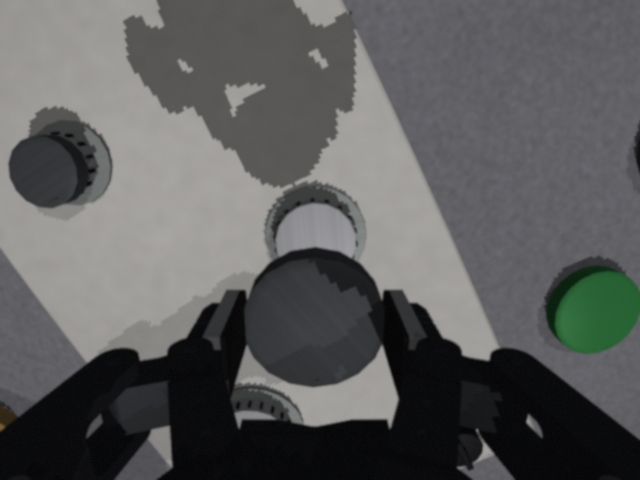

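Crown centre is about (316,241), predicted (313,241), so I shift 1 mm in y and lower.

Request:
jog_arm --rows '[{"x": -1, "y": 1, "z": 15, "ax": 0, "ay": 0, "az": 0, "fingers": 47}, {"x": 0, "y": 0, "z": 25, "ax": 0, "ay": 0, "az": 0, "fingers": 47}, {"x": 0, "y": 0, "z": 25, "ax": 0, "ay": 0, "az": 0, "fingers": 47}, {"x": 0, "y": 0, "z": 14, "ax": 0, "ay": 0, "az": 0, "fingers": 47}, {"x": 0, "y": 0, "z": 7, "ax": 0, "ay": 0, "az": 0, "fingers": 47}, {"x": 0, "y": 0, "z": 4, "ax": 0, "ay": 0, "az": 0, "fingers": 47}, {"x": 0, "y": 0, "z": 0, "ax": 0, "ay": 0, "az": 0, "fingers": 47}, {"x": 0, "y": 0, "z": 0, "ax": 0, "ay": 0, "az": 0, "fingers": 47}]'

```text
t: 12.95
eef_pos: [0.5621, 0.0255, 0.0315]
tool_rot: [0.001, 0.206, 0.979, 0.0]
contact_force: [0.2, 0.5, -1.0]
gripper_width: 0.605
grasp_force: 42.2
```

Request:
jog_arm --rows '[{"x": 0, "y": 0, "z": 0.5, "ax": 0, "ay": 0, "az": 0, "fingers": 47}, {"x": 0, "y": 0, "z": 0.5, "ax": 0, "ay": 0, "az": 0, "fingers": 47}, {"x": 0, "y": 0, "z": 0, "ax": 0, "ay": 0, "az": 0, "fingers": 47}, {"x": 0, "y": 0, "z": 0, "ax": 0, "ay": 0, "az": 0, "fingers": 47}, {"x": 0, "y": 0, "z": 0, "ax": 0, "ay": 0, "az": 0, "fingers": 47}, {"x": 0, "y": 0, "z": 0, "ax": 0, "ay": 0, "az": 0, "fingers": 47}, {"x": 0, "y": 0, "z": 0, "ax": 0, "ay": 0, "az": 0, "fingers": 47}, {"x": 0, "y": 0, "z": 0, "ax": 0, "ay": 0, "az": 0, "fingers": 47}]'

```text
t: 13.75
eef_pos: [0.562, 0.0255, 0.0307]
tool_rot: [0.001, 0.206, 0.979, 0.0]
contact_force: [-1.9, 0.6, 5.1]
gripper_width: 0.602
grasp_force: 42.8
```

Contact (5 N), so I release and rise.

Request:
jog_arm --rows '[{"x": 0, "y": 0, "z": 0, "ax": 0, "ay": 0, "az": 0, "fingers": 55}, {"x": 0, "y": 0, "z": 0, "ax": 0, "ay": 0, "az": 0, "fingers": 65}, {"x": 0, "y": 0, "z": 0, "ax": 0, "ay": 0, "az": 0, "fingers": 75}, {"x": 0, "y": 0, "z": 0, "ax": 0, "ay": 0, "az": 0, "fingers": 80}, {"x": 0, "y": 0, "z": 0, "ax": 0, "ay": 0, "az": 0, "fingers": 85}, {"x": 0, "y": 0, "z": -15, "ax": 0, "ay": 0, "az": 0, "fingers": 85}, {"x": 0, "y": 0, "z": -35, "ax": 0, "ay": 0, "az": 0, "fingers": 85}, {"x": 0, "y": 0, "z": -40, "ax": 0, "ay": 0, "az": 0, "fingers": 85}]'

```text
t: 14.55
eef_pos: [0.5604, 0.0253, 0.1208]
tool_rot: [-0.001, 0.206, 0.979, -0.0]
contact_force: [0.1, 0.2, -0.3]
gripper_width: 0.995
grasp_force: 0.0
```

```bash
python3 - <<'E'
from h import *
c=cam('wrist'); go([.6045,.274,.12]); save(c,'w8.png'); print(proj(c,[[.562,.0255,.042],[.562,.0255,.012]]))
E
```

```text
tcp [0.5649 0.0254 0.1279] finger deg 66.2 tilt 0.5 shift [ 64.2 243.4   8.6] t 14.6 F [ 1.  -0.3  4.5] w 85.0 g 0.0 q7 1.09
[[315.92283838 248.72428092]
 [315.77047751 234.3108953 ]]
```

View pics/w8.png

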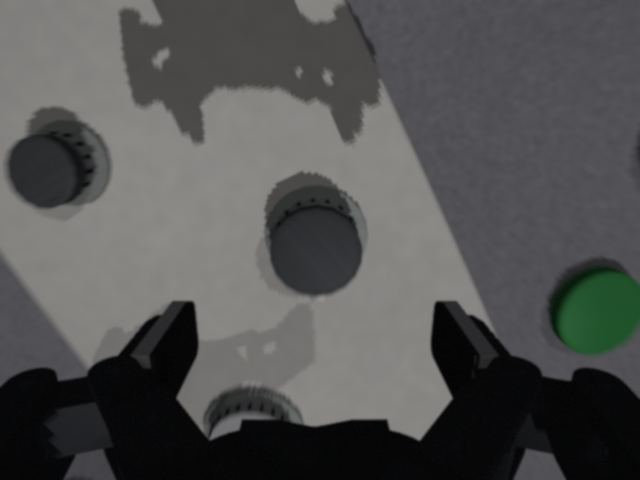

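Medium cap at (316,251), concentric with its foot ring. Next the large cap.

Request:
jog_arm --rows '[{"x": 6, "y": 24, "z": -4, "ax": 0, "ay": 0, "az": 0, "fingers": 85}, {"x": 11, "y": 44, "z": -4, "ax": 0, "ay": 0, "az": 0, "fingers": 85}, {"x": 11, "y": 44, "z": 0, "ax": 0, "ay": 0, "az": 0, "fingers": 85}, {"x": 11, "y": 44, "z": 0, "ax": 0, "ay": 0, "az": 0, "fingers": 85}, {"x": 11, "y": 44, "z": 0, "ax": 0, "ay": 0, "az": 0, "fingers": 85}, {"x": 8, "y": 30, "z": 0, "ax": 0, "ay": 0, "az": 0, "fingers": 85}, {"x": 3, "y": 14, "z": 0, "ax": 0, "ay": 0, "az": 0, "fingers": 85}, {"x": 0, "y": 0, "z": 0, "ax": 0, "ay": 0, "az": 0, "fingers": 85}]'

```text
t: 15.4
eef_pos: [0.6037, 0.2754, 0.1282]
tool_rot: [0.0, 0.204, 0.979, 0.0]
contact_force: [-0.2, -0.4, 0.3]
gripper_width: 0.99
grasp_force: 0.0
```

Request:
jog_arm --rows '[{"x": 0, "y": 0, "z": 0, "ax": 0, "ay": 0, "az": 0, "fingers": 85}, {"x": 0, "y": 0, "z": 0, "ax": 0, "ay": 0, "az": 0, "fingers": 85}, {"x": 0, "y": 0, "z": 0, "ax": 0, "ay": 0, "az": 0, "fingers": 85}, {"x": 0, "y": 0, "z": 0, "ax": 0, "ay": 0, "az": 0, "fingers": 85}, {"x": 0, "y": 0, "z": 0, "ax": 0, "ay": 0, "az": 0, "fingers": 85}, {"x": 0, "y": 0, "z": 0, "ax": 0, "ay": 0, "az": 0, "fingers": 85}, {"x": 0, "y": 0, "z": 0, "ax": 0, "ay": 0, "az": 0, "fingers": 85}, {"x": 0, "y": 0, "z": 0, "ax": 0, "ay": 0, "az": 0, "fingers": 85}]'

```text
t: 16.2
eef_pos: [0.6038, 0.2734, 0.1278]
tool_rot: [-0.0, 0.206, 0.979, 0.0]
contact_force: [-0.1, 0.8, 0.2]
gripper_width: 0.989
grasp_force: 0.0
```

```bash
python3 - <<'E'
from h import *
c=cam('wrist'); go([.6045,.2735,0]); uv=proj(c,[[.6045,.2735,.014]])[0]; print(uv)
g=cv2.cvtColor(c['pixels'],cv2.COLOR_RGB2GRAY); u,v=map(int,uv)
print('row',g[v,u-85:u+85:3]); print('row+15',g[v+15,u-85:u+85:3]); print('col',g[v-70:v+80:3,u])
E
```

```text
tcp [0.6038 0.2734 0.1278] finger deg 66.2 tilt 0.0 shift [ -0.6   0.4 127.8] t 16.25 F [ 0.4 -0.2 -0.3] w 84.5 g 0.0 q7 0.72
[314.80614019 230.76576026]
row [115 120 124 120 117 115 118 119 118 119 120 125 120 103  84  57  64  69
  70  69  69  69  71  71  72  72  74  74  75  75  76  76  77  76  74  74
  76  76  77  77  79  78  76  77  76  77  72  82 118 117 117 114 113 116
 114 113 114]
row+15 [121 120 115 118 118 117 118 119 116 114 116 121 123 116 103  92  64  68
  70  71  70  71  73  73  72  73  74  74  75  77  78  80  79  78  78  78
  78  77  79  81  81  80  79  79  79  77  74 108 111 111 112 116 118 115
 116 116 115]
col [117 120 120 109  68  65  65  58  40  62  68  70  72  72  71  68  71  73
  73  72  73  73  74  76  74  76  75  74  76  76  78  76  75  74  78  77
  76  76  76  79 110 118 118 117 118 123 121 117 117 114]
```

Request:
jog_arm --rows '[{"x": -2, "y": 4, "z": 20, "ax": 0, "ay": 0, "az": 0, "fingers": 85}, {"x": 0, "y": 0, "z": 35, "ax": 0, "ay": 0, "az": 0, "fingers": 85}, {"x": 0, "y": 0, "z": 35, "ax": 0, "ay": 0, "az": 0, "fingers": 85}, {"x": 0, "y": 0, "z": 20, "ax": 0, "ay": 0, "az": 0, "fingers": 85}, {"x": 0, "y": 0, "z": 12, "ax": 0, "ay": 0, "az": 0, "fingers": 85}, {"x": 0, "y": 0, "z": 6, "ax": 0, "ay": 0, "az": 0, "fingers": 85}, {"x": 0, "y": 0, "z": 1.5, "ax": 0, "ay": 0, "az": 0, "fingers": 85}, {"x": 0, "y": 0, "z": 0, "ax": 0, "ay": 0, "az": 0, "fingers": 85}]'

```text
t: 17.05
eef_pos: [0.608, 0.2765, -0.0008]
tool_rot: [0.001, 0.206, 0.979, 0.0]
contact_force: [-0.3, 1.1, 0.1]
gripper_width: 0.998
grasp_force: 0.0
```

Request:
jog_arm --rows '[{"x": 0, "y": 0, "z": 0, "ax": 0, "ay": 0, "az": 0, "fingers": 60}, {"x": 0, "y": 0, "z": 0, "ax": 0, "ay": 0, "az": 0, "fingers": 58}, {"x": 0, "y": 0, "z": 0, "ax": 0, "ay": 0, "az": 0, "fingers": 58}, {"x": 0, "y": 0, "z": 0, "ax": 0, "ay": 0, "az": 0, "fingers": 58}, {"x": 0, "y": 0, "z": -5, "ax": 0, "ay": 0, "az": 0, "fingers": 58}, {"x": 0, "y": 0, "z": -15, "ax": 0, "ay": 0, "az": 0, "fingers": 58}, {"x": 0, "y": 0, "z": -30, "ax": 0, "ay": 0, "az": 0, "fingers": 58}, {"x": 0, "y": 0, "z": -40, "ax": 0, "ay": 0, "az": 0, "fingers": 58}]'

```text
t: 17.85
eef_pos: [0.6059, 0.2755, 0.0884]
tool_rot: [-0.001, 0.206, 0.979, -0.001]
contact_force: [1.0, 0.5, -1.3]
gripper_width: 0.74
grasp_force: 44.7
```

Request:
jog_arm --rows '[{"x": 0, "y": 0, "z": -10, "ax": 0, "ay": 0, "az": 0, "fingers": 58}, {"x": 0, "y": 0, "z": -20, "ax": 0, "ay": 0, "az": 0, "fingers": 58}, {"x": 0, "y": 0, "z": -2, "ax": 0, "ay": 0, "az": 0, "fingers": 58}, {"x": 0, "y": 0, "z": 0, "ax": 0, "ay": 0, "az": 0, "fingers": 58}, {"x": 0, "y": 0, "z": 0, "ax": 0, "ay": 0, "az": 0, "fingers": 58}, {"x": 0, "y": 0, "z": 0, "ax": 0, "ay": 0, "az": 0, "fingers": 58}, {"x": 0, "y": 0, "z": 0, "ax": 0, "ay": 0, "az": 0, "fingers": 58}, {"x": 0, "y": 0, "z": 0, "ax": 0, "ay": 0, "az": 0, "fingers": 58}]'

```text
t: 18.65
eef_pos: [0.607, 0.2761, 0.1196]
tool_rot: [-0.0, 0.206, 0.979, -0.0]
contact_force: [-0.5, -0.7, -1.8]
gripper_width: 0.742
grasp_force: 44.7
```

```bash
python3 - <<'E'
from h import *
c=cam('wrist'); save(c,'w9.png'); go([.685,-.082,.12]); o,r=tool()
g=cv2.cvtColor(c['pixels'],cv2.COLOR_RGB2GRAY)
print('row',list(zip(range(220,412,6),g[320,220:412:6]))); print('col',list(zip(range(220,430,5),g[220:430:5,314])))
E
```

```text
tcp [0.6071 0.2761 0.1198] finger deg 66.2 tilt 0.04 shift [-2.156e+02 -2.963e+02 -1.000e-01] t 18.7 F [-0.3 -0.2 -2.1] w 63.7 g 44.7 q7 0.72
row [(220, np.uint8(18)), (226, np.uint8(40)), (232, np.uint8(76)), (238, np.uint8(80)), (244, np.uint8(79)), (250, np.uint8(79)), (256, np.uint8(79)), (262, np.uint8(82)), (268, np.uint8(83)), (274, np.uint8(84)), (280, np.uint8(85)), (286, np.uint8(87)), (292, np.uint8(89)), (298, np.uint8(88)), (304, np.uint8(88)), (310, np.uint8(90)), (316, np.uint8(91)), (322, np.uint8(92)), (328, np.uint8(90)), (334, np.uint8(89)), (340, np.uint8(90)), (346, np.uint8(92)), (352, np.uint8(92)), (358, np.uint8(94)), (364, np.uint8(94)), (370, np.uint8(93)), (376, np.uint8(89)), (382, np.uint8(80)), (388, np.uint8(42)), (394, np.uint8(32)), (400, np.uint8(31)), (406, np.uint8(11))]
col [(220, np.uint8(139)), (225, np.uint8(129)), (230, np.uint8(34)), (235, np.uint8(39)), (240, np.uint8(48)), (245, np.uint8(45)), (250, np.uint8(46)), (255, np.uint8(46)), (260, np.uint8(45)), (265, np.uint8(53)), (270, np.uint8(82)), (275, np.uint8(86)), (280, np.uint8(88)), (285, np.uint8(86)), (290, np.uint8(86)), (295, np.uint8(88)), (300, np.uint8(87)), (305, np.uint8(91)), (310, np.uint8(91)), (315, np.uint8(90)), (320, np.uint8(91)), (325, np.uint8(91)), (330, np.uint8(88)), (335, np.uint8(90)), (340, np.uint8(90)), (345, np.uint8(92)), (350, np.uint8(77)), (355, np.uint8(77)), (360, np.uint8(75)), (365, np.uint8(76)), (370, np.uint8(77)), (375, np.uint8(74)), (380, np.uint8(73)), (385, np.uint8(74)), (390, np.uint8(74)), (395, np.uint8(73)), (400, np.uint8(137)), (405, np.uint8(137)), (410, np.uint8(136)), (415, np.uint8(139)), (420, np.uint8(138)), (425, np.uint8(113))]
```

```bash
python3 - <<'E'
from h import *
c=cam('wrist'); o,r=tool(); z=o['eef_pos'][2]
f=lambda q,dz:(r.inv().apply(ray(c,[q],z+dz)-o['eef_pos'])*1000).round(1)
print(f((314,398),.013),f((314,228),.001),f((229,320),.012),f((387,320),.012))
E
```

```text
[[-31.2  -0.2 -13. ]] [[32.7 -0.2 -1. ]] [[  1.5 -30.7 -12. ]] [[  1.5  26.  -12. ]]
```

Request:
jog_arm --rows '[{"x": -12, "y": -16, "z": 0, "ax": 0, "ay": 0, "az": 0, "fingers": 58}, {"x": -24, "y": -33, "z": 0, "ax": 0, "ay": 0, "az": 0, "fingers": 58}, {"x": -27, "y": -38, "z": 0, "ax": 0, "ay": 0, "az": 0, "fingers": 58}, {"x": -27, "y": -38, "z": 0, "ax": 0, "ay": 0, "az": 0, "fingers": 58}, {"x": -27, "y": -38, "z": 0, "ax": 0, "ay": 0, "az": 0, "fingers": 58}, {"x": -27, "y": -38, "z": 0, "ax": 0, "ay": 0, "az": 0, "fingers": 58}, {"x": -27, "y": -38, "z": 0, "ax": 0, "ay": 0, "az": 0, "fingers": 58}, {"x": -22, "y": -31, "z": 0, "ax": 0, "ay": 0, "az": 0, "fingers": 58}]'

```text
t: 19.55
eef_pos: [0.675, -0.0537, 0.1205]
tool_rot: [0.0, 0.207, 0.978, -0.001]
contact_force: [0.4, -0.6, -1.4]
gripper_width: 0.742
grasp_force: 44.7
```

Request:
jog_arm --rows '[{"x": -16, "y": -18, "z": 0, "ax": 0, "ay": 0, "az": 0, "fingers": 58}, {"x": -7, "y": -8, "z": 0, "ax": 0, "ay": 0, "az": 0, "fingers": 58}, {"x": 0, "y": 0, "z": 0, "ax": 0, "ay": 0, "az": 0, "fingers": 58}, {"x": 0, "y": 0, "z": 0, "ax": 0, "ay": 0, "az": 0, "fingers": 58}, {"x": 0, "y": 0, "z": 0, "ax": 0, "ay": 0, "az": 0, "fingers": 58}, {"x": 0, "y": 0, "z": 0, "ax": 0, "ay": 0, "az": 0, "fingers": 58}, {"x": 0, "y": 0, "z": 0, "ax": 0, "ay": 0, "az": 0, "fingers": 58}, {"x": 0, "y": 0, "z": 0, "ax": 0, "ay": 0, "az": 0, "fingers": 58}]'

```text
t: 20.35
eef_pos: [0.6857, -0.0811, 0.1203]
tool_rot: [-0.0, 0.206, 0.979, 0.0]
contact_force: [-0.5, -1.4, -2.6]
gripper_width: 0.743
grasp_force: 44.7
```

```bash
python3 - <<'E'
from h import *
c=cam('wrist'); save(c,'w10.png'); go([.685,-.0825,.03]); print(proj(c,[[.685,-.0825,.028]]))
g=cv2.cvtColor(c['pixels'],cv2.COLOR_RGB2GRAY)
for v in (200,212,222): print(v,[int(x) for x in g[v,240:400:4]])
print('col',[int(x) for x in g[160:240:3,316]])
E
```

```text
tcp [ 0.6857 -0.0813  0.1203] finger deg 66.3 tilt 0.01 shift [ 0.1 -1.4 90.3] t 20.4 F [ 0.4 -0.5 -1.9] w 63.2 g 44.7 q7 1.28
[[311.62899419 239.32323204]]
200 [178, 178, 176, 177, 176, 158, 90, 91, 63, 54, 52, 71, 77, 77, 78, 77, 76, 77, 80, 116, 149, 150, 150, 149, 148, 148, 140, 81, 42, 83, 131, 126, 144, 174, 175, 174, 174, 173, 173, 173]
212 [177, 176, 176, 176, 126, 111, 62, 52, 94, 140, 131, 139, 146, 138, 148, 149, 148, 148, 147, 148, 148, 149, 149, 151, 152, 153, 155, 156, 157, 144, 66, 137, 137, 148, 176, 174, 172, 172, 173, 173]
222 [176, 177, 178, 177, 119, 115, 63, 119, 147, 150, 152, 153, 154, 154, 152, 151, 151, 151, 152, 153, 155, 156, 155, 156, 154, 153, 152, 152, 152, 153, 152, 124, 136, 135, 171, 175, 173, 171, 172, 173]
col [90, 91, 92, 91, 71, 66, 67, 66, 49, 35, 74, 76, 97, 99, 146, 146, 150, 148, 149, 156, 152, 154, 121, 25, 25, 30, 36]
```

```bash
python3 - <<'E'
from h import *
c=cam('wrist'); o,r=tool()
f=lambda q,z:(r.inv().apply(ray(c,[q],z)-o['eef_pos'])*1000).round(1)
g=c['pixels'].astype(int).min(2)
pts=[]
for v in range(204,226,3):
    row=g[v]; L=next(u for u in range(300,230,-1) if row[u]<120); Rr=next(u for u in range(320,400) if row[u]<120 or row[u]>163); pts+=[(L+.5,v),(Rr-.5,v)]
for u in range(300,333,4):
    V=next(v for v in range(222,180,-1) if g[v,u]<120); pts.append((u,V+.5))
P=np.array([f(q,.028)[0] for q in pts])[:,:2]
A=np.c_[2*P,np.ones(len(P))]; s=np.linalg.lstsq(A,(P**2).sum(1),rcond=None)[0]; print(s[:2],np.sqrt(s[2]+s[:2]@s[:2])); print(pts)
print('x with R=31:',(P[:,0]-np.sqrt(np.maximum(31**2-(P[:,1]-s[1])**2,0))).round(1))
E
```

```text
[-7.53711709  3.4239365 ] 33.83361984718631
[(300.5, 204), (351.5, 204), (300.5, 207), (353.5, 207), (294.5, 210), (356.5, 210), (272.5, 213), (358.5, 213), (270.5, 216), (360.5, 216), (269.5, 219), (375.5, 219), (268.5, 222), (363.5, 222), (267.5, 225), (363.5, 225), (300, 207.5), (304, 205.5), (308, 204.5), (312, 202.5), (316, 200.5), (320, 194.5), (324, 192.5), (328, 191.5), (332, 192.5)]
x with R=31: [-6.9 -2.7 -8.7 -3.4 -8.8 -3.7  3.5 -4.1  4.8 -4.5  5.1 12.8  6.8 -5.4
  9.1 -7.2 -8.9 -8.6 -8.6 -7.8 -6.8 -3.3 -2.1 -1.2 -1.4]
```

Request:
jog_arm --rows '[{"x": -1.5, "y": 1, "z": 15, "ax": 0, "ay": 0, "az": 0, "fingers": 58}, {"x": 0, "y": 0, "z": 25, "ax": 0, "ay": 0, "az": 0, "fingers": 58}, {"x": 0, "y": 0, "z": 25, "ax": 0, "ay": 0, "az": 0, "fingers": 58}, {"x": 0, "y": 0, "z": 14, "ax": 0, "ay": 0, "az": 0, "fingers": 58}, {"x": 0, "y": 0, "z": 8, "ax": 0, "ay": 0, "az": 0, "fingers": 58}, {"x": 0, "y": 0, "z": 4, "ax": 0, "ay": 0, "az": 0, "fingers": 58}, {"x": 0, "y": 0, "z": 0, "ax": 0, "ay": 0, "az": 0, "fingers": 58}, {"x": 0, "y": 0, "z": 0, "ax": 0, "ay": 0, "az": 0, "fingers": 58}]'

```text
t: 21.25
eef_pos: [0.6883, -0.0816, 0.0303]
tool_rot: [0.001, 0.206, 0.979, 0.0]
contact_force: [-0.2, 0.7, -1.7]
gripper_width: 0.74
grasp_force: 44.7
```

Request:
jog_arm --rows '[{"x": 0, "y": 0, "z": 0.5, "ax": 0, "ay": 0, "az": 0, "fingers": 58}, {"x": 0, "y": 0, "z": 0.5, "ax": 0, "ay": 0, "az": 0, "fingers": 58}, {"x": 0, "y": 0, "z": 0, "ax": 0, "ay": 0, "az": 0, "fingers": 58}, {"x": 0, "y": 0, "z": 0, "ax": 0, "ay": 0, "az": 0, "fingers": 58}, {"x": 0, "y": 0, "z": 0, "ax": 0, "ay": 0, "az": 0, "fingers": 58}, {"x": 0, "y": 0, "z": 0, "ax": 0, "ay": 0, "az": 0, "fingers": 58}, {"x": 0, "y": 0, "z": 0, "ax": 0, "ay": 0, "az": 0, "fingers": 58}, {"x": 0, "y": 0, "z": 0, "ax": 0, "ay": 0, "az": 0, "fingers": 58}]'

```text
t: 22.05
eef_pos: [0.6874, -0.0815, 0.0283]
tool_rot: [-0.0, 0.206, 0.979, 0.0]
contact_force: [-0.8, -0.8, -1.8]
gripper_width: 0.747
grasp_force: 44.7
```

Request:
jog_arm --rows '[{"x": 0, "y": 0, "z": 0.5, "ax": 0, "ay": 0, "az": 0, "fingers": 58}, {"x": 0, "y": 0, "z": 0, "ax": 0, "ay": 0, "az": 0, "fingers": 58}, {"x": 0, "y": 0, "z": 0.5, "ax": 0, "ay": 0, "az": 0, "fingers": 58}, {"x": 0, "y": 0, "z": 0, "ax": 0, "ay": 0, "az": 0, "fingers": 58}, {"x": 0, "y": 0, "z": 0.4, "ax": 0, "ay": 0, "az": 0, "fingers": 58}, {"x": 0, "y": 0, "z": 0, "ax": 0, "ay": 0, "az": 0, "fingers": 58}, {"x": 0, "y": 0, "z": 0, "ax": 0, "ay": 0, "az": 0, "fingers": 58}, {"x": 0, "y": 0, "z": 0, "ax": 0, "ay": 0, "az": 0, "fingers": 58}]'

```text
t: 22.85
eef_pos: [0.6875, -0.0814, 0.0281]
tool_rot: [0.0, 0.206, 0.979, 0.0]
contact_force: [-4.8, 1.1, 9.6]
gripper_width: 0.738
grasp_force: 45.8
```

Contact. Releasing.

Request:
jog_arm --rows '[{"x": 0, "y": 0, "z": -0.5, "ax": 0, "ay": 0, "az": 0, "fingers": 66}, {"x": 0, "y": 0, "z": 0, "ax": 0, "ay": 0, "az": 0, "fingers": 73}, {"x": 0, "y": 0, "z": 0, "ax": 0, "ay": 0, "az": 0, "fingers": 80}, {"x": 0, "y": 0, "z": 0, "ax": 0, "ay": 0, "az": 0, "fingers": 85}, {"x": 0, "y": 0, "z": 0, "ax": 0, "ay": 0, "az": 0, "fingers": 85}, {"x": 0, "y": 0, "z": -20, "ax": 0, "ay": 0, "az": 0, "fingers": 85}, {"x": 0, "y": 0, "z": -40, "ax": 0, "ay": 0, "az": 0, "fingers": 85}, {"x": 0, "y": 0, "z": -40, "ax": 0, "ay": 0, "az": 0, "fingers": 85}]'

```text
t: 23.65
eef_pos: [0.6868, -0.0814, 0.1276]
tool_rot: [-0.001, 0.206, 0.979, -0.0]
contact_force: [0.4, -0.2, -0.1]
gripper_width: 0.996
grasp_force: 0.0
```

Request:
jog_arm --rows '[{"x": 0, "y": 0, "z": -10, "ax": 0, "ay": 0, "az": 0, "fingers": 60}, {"x": 0, "y": 0, "z": 0, "ax": 0, "ay": 0, "az": 0, "fingers": 60}, {"x": 0, "y": 0, "z": 0, "ax": 0, "ay": 0, "az": 0, "fingers": 60}, {"x": 0, "y": 0, "z": 0, "ax": 0, "ay": 0, "az": 0, "fingers": 60}, {"x": 0, "y": 0, "z": 0, "ax": 0, "ay": 0, "az": 0, "fingers": 60}, {"x": 0, "y": 0, "z": 0, "ax": 0, "ay": 0, "az": 0, "fingers": 60}, {"x": 0, "y": 0, "z": 0, "ax": 0, "ay": 0, "az": 0, "fingers": 60}, {"x": 0, "y": 0, "z": 0, "ax": 0, "ay": 0, "az": 0, "fingers": 60}]'

```text
t: 24.45
eef_pos: [0.6874, -0.0815, 0.1371]
tool_rot: [-0.0, 0.206, 0.979, -0.0]
contact_force: [-1.1, -0.5, -0.7]
gripper_width: 0.705
grasp_force: 0.0
```

```bash
python3 - <<'E'
from h import *
c=cam('wrist'); o,r=tool(); save(c,'w11.png'); go([.438,-.267,.14]); uv=proj(c,[[.6875,-.0814,.042]])[0]
g=c['pixels'].astype(int).max(2); u,v=map(int,uv); print(uv)
p=g[v-70:v+70,u-70:u+70]; m=((p<105)*255).astype(np.uint8)
k=max(cv2.findContours(m,0,1)[0],key=cv2.contourArea).reshape(-1,2)+[u-70,v-70]
print('dark bbox',k.min(0),k.max(0))
for vv in (v,v+10,v+20):print([int(x) for x in g[vv,u-75:u+78:5]])
print('col',[int(x) for x in g[v-75:v+78:4,u]])
print('expected rim at .040', [proj(c,[[.6875,-.0814,.040]+r.apply(d)*[1,1,0]])[0].round(0) for d in ([0,-.033,0],[0,.033,0],[-.033,0,0],[.033,0,0])])
print('foot rim at .014', [proj(c,[[.6875,-.0814,.014]+r.apply(d)*[1,1,0]])[0].round(0) for d in ([0,-.039,0],[0,.039,0],[-.039,0,0],[.039,0,0])])
E
```

```text
tcp [ 0.6874 -0.0814  0.1373] finger deg 66.2 tilt 0.01 shift [ 153.5 -270.3   -2.7] t 24.5 F [-0.7  0.2 -0.1] w 60.1 g 0.0 q7 1.28
[314.44528256 238.25450262]
dark bbox [258 168] [367 285]
[157, 159, 152, 139, 134, 49, 54, 53, 55, 56, 56, 57, 59, 59, 61, 61, 60, 61, 62, 62, 64, 62, 62, 60, 63, 59, 149, 156, 156, 156, 155]
[159, 160, 150, 136, 137, 77, 54, 55, 56, 57, 58, 60, 58, 59, 61, 62, 64, 64, 62, 62, 62, 64, 65, 63, 64, 76, 158, 157, 155, 155, 156]
[162, 161, 158, 136, 138, 138, 59, 56, 56, 56, 57, 58, 60, 61, 60, 61, 61, 63, 65, 64, 64, 64, 65, 67, 62, 156, 157, 158, 156, 155, 155]
col [80, 59, 59, 57, 17, 27, 50, 55, 58, 55, 56, 57, 58, 58, 58, 59, 60, 61, 61, 61, 60, 61, 64, 60, 61, 63, 62, 61, 62, 63, 59, 129, 148, 160, 161, 160, 159, 157, 151]
expected rim at .040 [array([261., 237.]), array([368., 237.]), array([314., 287.]), array([314., 184.])]
foot rim at .014 [array([257., 226.]), array([372., 226.]), array([314., 280.]), array([314., 169.])]
```

```bash
python3 - <<'E'
from h import *
c=cam('top')
q=np.array([(608,160),(517,152),(690,180),(613,82),(597,248)])/3+[260,270]
P=ray(c,q,.050); print(P.round(4)); d=P[1:]-P[0]; print(np.degrees(np.arctan2(d[:,1],d[:,0])).round(1),np.hypot(d[:,0],d[:,1]).round(4), P[1:].mean(0))
E
```

```text
[[ 0.4412 -0.2717  0.05  ]
 [ 0.443  -0.2138  0.05  ]
 [ 0.4315 -0.3237  0.05  ]
 [ 0.4912 -0.2749  0.05  ]
 [ 0.3858 -0.2649  0.05  ]]
[  88.2 -100.6   -3.6  173. ] [0.0579 0.0529 0.0501 0.0559] [ 0.43789203 -0.26932821  0.05      ]
```

Request:
jog_arm --rows '[{"x": 8, "y": -14, "z": -4, "ax": 0, "ay": 0, "az": 0, "fingers": 60}, {"x": 16, "y": -28, "z": -4, "ax": 0, "ay": 0, "az": 0, "fingers": 60}, {"x": 22, "y": -40, "z": -4, "ax": 0, "ay": 0, "az": 0, "fingers": 60}, {"x": 22, "y": -40, "z": -4, "ax": 0, "ay": 0, "az": 0, "fingers": 60}, {"x": 22, "y": -40, "z": -4, "ax": 0, "ay": 0, "az": 0, "fingers": 60}, {"x": 22, "y": -40, "z": -4, "ax": 0, "ay": 0, "az": 0, "fingers": 60}, {"x": 22, "y": -40, "z": 0, "ax": 0, "ay": 0, "az": 0, "fingers": 60}, {"x": 14, "y": -20, "z": 0, "ax": 0, "ay": 0, "az": 0, "fingers": 60}]'

```text
t: 25.35
eef_pos: [0.4417, -0.265, 0.162]
tool_rot: [-0.0, 0.209, 0.978, -0.001]
contact_force: [0.2, -0.1, 0.6]
gripper_width: 0.702
grasp_force: 0.0
```

Request:
jog_arm --rows '[{"x": 5, "y": -8, "z": 0, "ax": 0, "ay": 0, "az": 0, "fingers": 60}, {"x": 0, "y": 0, "z": 0, "ax": 0, "ay": 0, "az": 0, "fingers": 60}, {"x": 0, "y": 0, "z": 0, "ax": 0, "ay": 0, "az": 0, "fingers": 60}, {"x": 0, "y": 0, "z": 0, "ax": 0, "ay": 0, "az": 0, "fingers": 60}, {"x": 0, "y": 0, "z": 0, "ax": 0, "ay": 0, "az": 0, "fingers": 60}, {"x": 0, "y": 0, "z": 0, "ax": 0, "ay": 0, "az": 0, "fingers": 60}, {"x": 0, "y": 0, "z": 0, "ax": 0, "ay": 0, "az": 0, "fingers": 60}, {"x": 0, "y": 0, "z": 0, "ax": 0, "ay": 0, "az": 0, "fingers": 60}]'

```text
t: 26.15
eef_pos: [0.4387, -0.2668, 0.1613]
tool_rot: [-0.0, 0.206, 0.979, -0.0]
contact_force: [-0.3, -0.9, -0.5]
gripper_width: 0.701
grasp_force: 0.0
```

```bash
python3 - <<'E'
from h import *
c=cam('wrist'); save(c,'w12.png'); go([.438,-.267,.14],45); print(proj(c,[[.438,-.267,.052]]))
E
```

```text
az turn 21.2 then shift [ 0.4 -0.6 21.3]
tcp [ 0.4387 -0.2668  0.1613] finger deg 66.2 tilt 0.0 shift [ 0.6 -0.4 21.3] t 26.2 F [-0.2 -0.5  0.9] w 60.0 g 0.0 q7 1.67
[[313.39279482 230.91160058]]
```

View pics/w12.png

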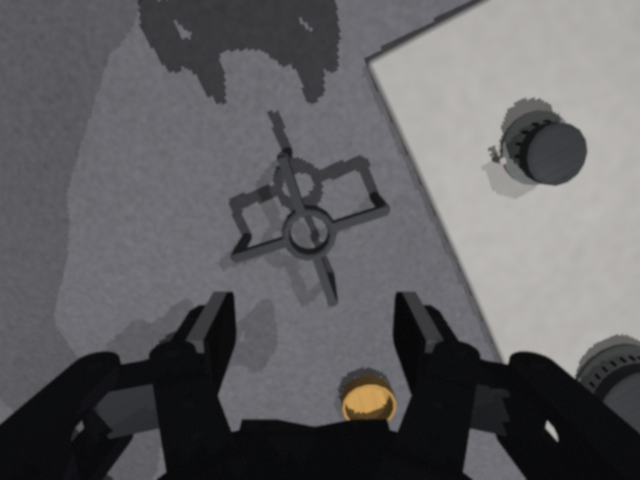

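Hub centre at (309,230); arm ends at (237,254), (384,209), (286,155) and (332,297). That was picture 14, so the rest goes by numbers.

```bash
python3 - <<'E'
from h import *
c=cam('wrist'); P=ray(c,[(309,230),(237,254),(384,209),(286,155),(332,297)],.051); print(P.round(4))
for a,b in((1,2),(3,4)):
    d=P[b]-P[a]; print(np.degrees(np.arctan2(d[1],d[0]))%180,np.hypot(*d[:2]))
o,r=tool(); print((r.inv().apply(P[:1]-o['eef_pos'])*1000).round(1)); go([*P[0][:2],.08],44); go([*P[0][:2],.08],134)
E
```

```text
[[ 0.4365 -0.2695  0.051 ]
 [ 0.4324 -0.3199  0.051 ]
 [ 0.4431 -0.2199  0.051 ]
 [ 0.3868 -0.263   0.051 ]
 [ 0.4863 -0.2744  0.051 ]]
83.8872883102305 0.10060627381189424
173.45723565412553 0.1000889570424518
[[  0.9  -3.3 110.4]]
az turn 22.2 then shift [-0.4 -3.4 81.4]
tcp [ 0.4387 -0.2669  0.1614] finger deg 66.2 tilt 0.0 shift [ 0.9 -3.3 81.4] t 26.25 F [-0.4 -0.3 -0.1] w 59.8 g 0.0 q7 1.67
az turn -67.8 then shift [ 3.4 -0.4 81.4]
tcp [ 0.4387 -0.2669  0.1614] finger deg 66.2 tilt 0.0 shift [ 0.9 -3.3 81.4] t 26.25 F [-0.4 -0.3 -0.1] w 59.8 g 0.0 q7 1.67
```

Request:
jog_arm --rows '[{"x": 0, "y": 0, "z": 0, "ax": 0, "ay": 0, "az": 6.5, "fingers": 58}, {"x": 0, "y": 0, "z": 0, "ax": 0, "ay": 0, "az": 7, "fingers": 58}, {"x": 0, "y": 0, "z": 0, "ax": 0, "ay": 0, "az": 7, "fingers": 58}, {"x": 0, "y": 0, "z": 0, "ax": 0, "ay": 0, "az": 7, "fingers": 58}, {"x": -0.7, "y": -3, "z": 10, "ax": 0, "ay": 0, "az": 0, "fingers": 58}, {"x": 0, "y": 0, "z": 25, "ax": 0, "ay": 0, "az": 0, "fingers": 58}, {"x": 0, "y": 0, "z": 20, "ax": 0, "ay": 0, "az": 0, "fingers": 58}, {"x": 0, "y": 0, "z": 5, "ax": 0, "ay": 0, "az": 0, "fingers": 58}]'

```text
t: 27.05
eef_pos: [0.435, -0.2687, 0.099]
tool_rot: [-0.002, 0.431, 0.902, -0.0]
contact_force: [0.2, -0.0, 0.4]
gripper_width: 0.676
grasp_force: 0.0
```

Request:
jog_arm --rows '[{"x": 0, "y": 0, "z": 0, "ax": 0, "ay": 0, "az": 0, "fingers": 58}, {"x": 0, "y": 0, "z": 0, "ax": 0, "ay": 0, "az": 0, "fingers": 58}, {"x": 0, "y": 0, "z": 0, "ax": 0, "ay": 0, "az": 0, "fingers": 58}, {"x": 0, "y": 0, "z": 0, "ax": 0, "ay": 0, "az": 0, "fingers": 58}, {"x": 0, "y": 0, "z": 0, "ax": 0, "ay": 0, "az": 0, "fingers": 58}, {"x": 0, "y": 0, "z": 0, "ax": 0, "ay": 0, "az": 0, "fingers": 58}, {"x": 0, "y": 0, "z": 0, "ax": 0, "ay": 0, "az": 0, "fingers": 58}, {"x": 0, "y": 0, "z": 0, "ax": 0, "ay": 0, "az": 0, "fingers": 58}]'

```text
t: 27.85
eef_pos: [0.4367, -0.2693, 0.1014]
tool_rot: [0.0, 0.433, 0.902, 0.0]
contact_force: [-0.2, -0.2, -0.3]
gripper_width: 0.68
grasp_force: 0.0
```

```bash
python3 - <<'E'
from h import *
c=cam('wrist'); save(c,'w13.png'); go([.4368,-.2694,.036],38.7); o,r=tool(); uv=proj(c,[[.4368,-.2694,.052]])[0]; print(uv)
g=cv2.GaussianBlur(cv2.cvtColor(c['pixels'],cv2.COLOR_RGB2GRAY),(5,5),0)
u,v=map(int,uv)
# polar profile about expected hub: look for inner/outer ring
p=g[v-60:v+61,u-80:u+81]; print(p[::6,::6])
E
```

```text
az turn 0.0 then shift [-0.1  0.  65.4]
tcp [ 0.4367 -0.2693  0.1014] finger deg 38.7 tilt 0.0 shift [-0.1  0.  65.4] t 27.9 F [-0.1  1.9 -0.1] w 57.7 g 0.0 q7 1.28
[314.02654892 264.24990467]
[[116  66  66  39  43  67  70 116 124 124 125 115  69  83 126 128 128 127
  126 131 126 126 114  52  76  80  87]
 [127 120  73  71  65  43 103 123 127 127 127 119  69  71 115 124 125 127
  126 126 126 117  47  76  80  88 126]
 [125 119 103  74  72  67  57 127 125 124 129 116  70  70 100 129 127 126
  126 127 123  49  76  79  87 127 127]
 [124 112 106 106  78  72  70  53 120 122 124  72  68  69 113 126 128 125
  130 123  48  76  79  89 124 126 122]
 [123 113 102  83  77  72  73  71  48  95  74  66  69  65 111 121 129 125
  124  50  77  79  89 129 127 127 125]
 [121 111  91  50  58  69  76  73  72  43  64  43  33  34  33  34  55 107
   49  76  78  88 116 126 125 121 124]
 [123 120  57  50  49  76 123  93  73  73  44  48  67  73  68  60  58  42
   76  78  87 127 126 125 124 130 123]
 [122  76  67  59  57 109 108 118  98  74  73  76  92 103  71  72  74  77
   78  90 114 125 127 126 127 125 123]
 [ 
[... 766 characters left out ...]
  65  50 117 124 123]
 [ 30 123 123 100  33  44 125 101  53  73  74  74  74  69  67  70  75  85
   77  75  54 122  79  31  65 125 115]
 [ 21 121 123  85  33  61  96  53  73  74 101 109 103  90  88  97 106 119
   94  77  76  51  94  30  36 121 103]
 [ 19 124 121  44  33  55  55  73  74 109 108 109 107 107 112 107 103 110
  121  99  78  76  45  29  33 101 104]
 [ 19 121 115  33  32  57  72  75 106 128 126 122 120 121 126 117 108 105
  107 116 101  68  73  49  32  53  93]
 [ 18 103  82  31  60  72  74 110 123 124 124 124 126 124 125 124 120 104
  106 105 113  96  72  78  52  34  74]
 [ 18 104  40  59  72  75 112 122 124 125 127 124 125 126 126 130 117 107
  111 109 108 107  99  71  78  60  36]]
```

Request:
jog_arm --rows '[{"x": -2, "y": 0.5, "z": 10, "ax": 0, "ay": 0, "az": 0, "fingers": 58}, {"x": 0, "y": 0, "z": 15, "ax": 0, "ay": 0, "az": 0, "fingers": 58}, {"x": 0, "y": 0, "z": 15, "ax": 0, "ay": 0, "az": 0, "fingers": 58}, {"x": 0, "y": 0, "z": 12, "ax": 0, "ay": 0, "az": 0, "fingers": 58}, {"x": 0, "y": 0, "z": 9, "ax": 0, "ay": 0, "az": 0, "fingers": 58}, {"x": 0, "y": 0, "z": 4, "ax": 0, "ay": 0, "az": 0, "fingers": 58}, {"x": 0, "y": 0, "z": 0, "ax": 0, "ay": 0, "az": 0, "fingers": 58}, {"x": 0, "y": 0, "z": 0, "ax": 0, "ay": 0, "az": 0, "fingers": 58}]'

```text
t: 28.7
eef_pos: [0.4386, -0.2708, 0.0367]
tool_rot: [0.0, 0.433, 0.902, 0.0]
contact_force: [0.2, -0.6, -0.6]
gripper_width: 0.679
grasp_force: 0.0
```

Request:
jog_arm --rows '[{"x": 0, "y": 0, "z": 0, "ax": 0, "ay": 0, "az": 0, "fingers": 46}, {"x": 0, "y": 0, "z": 0, "ax": 0, "ay": 0, "az": 0, "fingers": 40}, {"x": 0, "y": 0, "z": 0, "ax": 0, "ay": 0, "az": 0, "fingers": 34}, {"x": 0, "y": 0, "z": 0, "ax": 0, "ay": 0, "az": 0, "fingers": 29}, {"x": 0, "y": 0, "z": 0, "ax": 0, "ay": 0, "az": 0, "fingers": 29}, {"x": 0, "y": 0, "z": 0, "ax": 0, "ay": 0, "az": 0, "fingers": 29}, {"x": 0, "y": 0, "z": 0, "ax": 0, "ay": 0, "az": 0, "fingers": 29}, {"x": 0, "y": 0, "z": 0, "ax": 0, "ay": 0, "az": 0, "fingers": 29}]'

```text
t: 29.5
eef_pos: [0.4387, -0.2706, 0.037]
tool_rot: [0.0, 0.433, 0.902, 0.0]
contact_force: [-0.3, 0.4, 5.5]
gripper_width: 0.392
grasp_force: 39.3
```

Request:
jog_arm --rows '[{"x": 0, "y": 0, "z": -5, "ax": 0, "ay": 0, "az": 0, "fingers": 29}, {"x": 0, "y": 0, "z": -15, "ax": 0, "ay": 0, "az": 0, "fingers": 29}, {"x": 0, "y": 0, "z": -25, "ax": 0, "ay": 0, "az": 0, "fingers": 29}, {"x": 0, "y": 0, "z": -25, "ax": 0, "ay": 0, "az": 0, "fingers": 29}, {"x": 0, "y": 0, "z": -15, "ax": 0, "ay": 0, "az": 0, "fingers": 29}, {"x": 0, "y": 0, "z": -5, "ax": 0, "ay": 0, "az": 0, "fingers": 29}, {"x": 0, "y": 0, "z": 0, "ax": 0, "ay": 0, "az": 0, "fingers": 29}, {"x": 0, "y": 0, "z": 0, "ax": 0, "ay": 0, "az": 0, "fingers": 29}]'

```text
t: 30.3
eef_pos: [0.4377, -0.2702, 0.1256]
tool_rot: [-0.001, 0.433, 0.902, 0.0]
contact_force: [-0.0, 0.8, -2.6]
gripper_width: 0.393
grasp_force: 40.5
```

```bash
python3 - <<'E'
from h import *
c=cam('wrist'); save(c,'w14.png'); go([.4555,-.0982,.127]); o,r=tool(); 
f=lambda q,dz:(r.inv().apply(ray(c,[q],o['eef_pos'][2]+dz)-o['eef_pos'])*1000).round(1)
uv=proj(c,[o['eef_pos']+[0,0,.015]])[0]; print(uv); u,v=map(int,uv)
g=cv2.GaussianBlur(cv2.cvtColor(c['pixels'],cv2.COLOR_RGB2GRAY),(5,5),0)
print(g[v-90:v+91:6,u-84:u+85:6])
print(f((u,v),.015),f((u,v-10),.015),f((u+10,v),.015))
E
```

```text
tcp [ 0.4376 -0.2701  0.1254] finger deg 38.7 tilt 0.11 shift [122.9 121.5  -1.5] t 30.35 F [-0.1  0.1 -1. ] w 33.4 g 40.5 q7 1.27
[313.84357273 327.1139324 ]
[[ 36 101 127 131 130 129 132 134 128 132 130 130 132 130 133 136 131 127
  128 134 129 129 134 131 131 132 132  74  32]
 [ 37  35  88 130 135 132 130 130 130 133 133 133 135 132 132 129 131 132
  133 133 131 127 127 133 132 133  66  32  39]
 [ 41  38  34  75 124 128 130 129 132 129 131 126 128 129 131 134 133 132
  131 124 118 129 130 133 128  59  32  39  41]
 [ 41  41  39  34  67 125 130 126 130 129 129 129 129 131 131 127 129 132
  130 113 111 130 132 125  54  32  40  41  41]
 [ 42  41  41  39  34  56 125 131 129 131 132 129 130 130 128 131 131 128
  123 111 121 129 123  45  33  40  41  41  48]
 [115  45  41  41  41  35  45 130 130 129 129 130 131 127 123 126 128 128
  121 110 127 124  45  33  41  41  41  51 125]
 [132 107  48  41  41  41  35  42 116 130 126  91  45  35  35  35  36  69
  105 110 121  39  33  41  41  41  59 128 129]
 [132 109 115  58  41  41  41  35  38  97  35  33  34  34  34  34  35  35
   35  57  37  34  4
[... 2176 characters left out ...]
127  70  25  18  19  19  19]
 [ 19  19  19  19  99  54  96  91 104 110 111 113 112 112 112 116 117 112
  113 112 110 131 132 108  48  20  19  18  19]
 [ 18  19  19  19  51  53  54  70  63  81  64 110 112 114 114 110 112 112
  113 113 112 128 130 128 127  24  19  19  18]
 [ 18  18  19  18  42  57  57  58  58  58  59  59 100 113 115 116 116 116
  115 113 113 126 131 131 127  21  19  18  18]
 [ 19  18  18  19  40  59  73  94  91  88  65  58  59  97 117 114 130 132
  129 116 115 130 133 128 121  19  18  19  19]
 [ 19  19  19  19  51 124 127 126 129 135 133 132  75  64 116 127 128 132
  132 127 126 127 122 117 109  19  18  18  18]]
[[  0.1  -0.3 -15. ]] [[  4.   -0.3 -15. ]] [[  0.1   3.2 -15. ]]
```

Request:
jog_arm --rows '[{"x": 8, "y": 8, "z": 0, "ax": 0, "ay": 0, "az": 0, "fingers": 29}, {"x": 16, "y": 16, "z": 0, "ax": 0, "ay": 0, "az": 0, "fingers": 29}, {"x": 20, "y": 20, "z": 0, "ax": 0, "ay": 0, "az": 0, "fingers": 29}, {"x": 22, "y": 22, "z": 0, "ax": 0, "ay": 0, "az": 0, "fingers": 29}, {"x": 22, "y": 22, "z": 0, "ax": 0, "ay": 0, "az": 0, "fingers": 29}, {"x": 18, "y": 18, "z": 0, "ax": 0, "ay": 0, "az": 0, "fingers": 29}, {"x": 12, "y": 11, "z": 0, "ax": 0, "ay": 0, "az": 0, "fingers": 29}, {"x": 5, "y": 4, "z": 0, "ax": 0, "ay": 0, "az": 0, "fingers": 29}]'

```text
t: 31.15
eef_pos: [0.4555, -0.0962, 0.1258]
tool_rot: [-0.001, 0.431, 0.902, 0.0]
contact_force: [0.4, 0.4, -1.8]
gripper_width: 0.389
grasp_force: 40.5
```

Request:
jog_arm --rows '[{"x": 0, "y": 0, "z": 0, "ax": 0, "ay": 0, "az": 0, "fingers": 29}, {"x": 0, "y": 0, "z": 0, "ax": 0, "ay": 0, "az": 0, "fingers": 29}, {"x": 0, "y": 0, "z": 0, "ax": 0, "ay": 0, "az": 0, "fingers": 29}, {"x": 0, "y": 0, "z": 0, "ax": 0, "ay": 0, "az": 0, "fingers": 29}, {"x": 0, "y": 0, "z": 0, "ax": 0, "ay": 0, "az": 0, "fingers": 29}, {"x": 0, "y": 0, "z": 0, "ax": 0, "ay": 0, "az": 0, "fingers": 29}, {"x": 0, "y": 0, "z": 0, "ax": 0, "ay": 0, "az": 0, "fingers": 29}, {"x": 0, "y": 0, "z": 0, "ax": 0, "ay": 0, "az": 0, "fingers": 29}]'

```text
t: 31.95
eef_pos: [0.4558, -0.099, 0.1264]
tool_rot: [-0.0, 0.433, 0.902, 0.0]
contact_force: [0.8, -0.2, -1.2]
gripper_width: 0.391
grasp_force: 40.5
```

```bash
python3 - <<'E'
from h import *
c=cam('wrist'); save(c,'w15.png'); go([.4552,-.0985,.047])
t=cam('top'); save(t,'t4.png')
# medium & large caps in top view
for n,uv,rr,z in [('L',(367,195),24,.038),('M',(312,252),22,.038)]:
    u,v=uv; p=t['pixels'][v-rr:v+rr,u-rr:u+rr].max(2); m=((p<110)*255).astype(np.uint8); m=cv2.morphologyEx(m,cv2.MORPH_OPEN,np.ones((3,3)))
    k=max(cv2.findContours(m,0,1)[0],key=cv2.contourArea); e=cv2.fitEllipse(k); q=(e[0][0]+u-rr,e[0][1]+v-rr); print(n,np.round(q,1),np.round(e[1],1),ray(t,[q],z)[0].round(4))
E
```

```text
tcp [ 0.4557 -0.0989  0.1264] finger deg 38.7 tilt 0.0 shift [ 0.7 -0.1 79.4] t 32.0 F [-0.4 -0.1 -2.4] w 33.3 g 40.5 q7 0.87
L [366.6 199.8] [33.1 38.9] [ 0.6791 -0.0807  0.038 ]
M [311.4 256.1] [27.6 33.3] [0.5576 0.0239 0.038 ]
```

Request:
jog_arm --rows '[{"x": 0.5, "y": 0, "z": 10, "ax": 0, "ay": 0, "az": 0, "fingers": 29}, {"x": 0, "y": 0, "z": 20, "ax": 0, "ay": 0, "az": 0, "fingers": 29}, {"x": 0, "y": 0, "z": 20, "ax": 0, "ay": 0, "az": 0, "fingers": 29}, {"x": 0, "y": 0, "z": 15, "ax": 0, "ay": 0, "az": 0, "fingers": 29}, {"x": 0, "y": 0, "z": 8, "ax": 0, "ay": 0, "az": 0, "fingers": 29}, {"x": 0, "y": 0, "z": 4, "ax": 0, "ay": 0, "az": 0, "fingers": 29}, {"x": 0, "y": 0, "z": 0, "ax": 0, "ay": 0, "az": 0, "fingers": 29}, {"x": 0, "y": 0, "z": 0, "ax": 0, "ay": 0, "az": 0, "fingers": 29}]'

```text
t: 32.85
eef_pos: [0.4559, -0.0986, 0.0498]
tool_rot: [0.0, 0.433, 0.902, 0.0]
contact_force: [-0.2, 0.5, -1.9]
gripper_width: 0.39
grasp_force: 40.4
```

Request:
jog_arm --rows '[{"x": 0, "y": 0, "z": 0.5, "ax": 0, "ay": 0, "az": 0, "fingers": 29}, {"x": 0, "y": 0, "z": 0.5, "ax": 0, "ay": 0, "az": 0, "fingers": 29}, {"x": 0, "y": 0, "z": 0.5, "ax": 0, "ay": 0, "az": 0, "fingers": 29}, {"x": 0, "y": 0, "z": 0.5, "ax": 0, "ay": 0, "az": 0, "fingers": 29}, {"x": 0, "y": 0, "z": 0, "ax": 0, "ay": 0, "az": 0, "fingers": 29}, {"x": 0, "y": 0, "z": 0, "ax": 0, "ay": 0, "az": 0, "fingers": 29}, {"x": 0, "y": 0, "z": 0, "ax": 0, "ay": 0, "az": 0, "fingers": 29}, {"x": 0, "y": 0, "z": 0, "ax": 0, "ay": 0, "az": 0, "fingers": 29}]'

```text
t: 33.65
eef_pos: [0.4555, -0.0985, 0.0474]
tool_rot: [-0.0, 0.433, 0.902, 0.0]
contact_force: [-0.2, -0.9, -3.0]
gripper_width: 0.392
grasp_force: 40.4
```

Request:
jog_arm --rows '[{"x": 0, "y": 0, "z": 0.4, "ax": 0, "ay": 0, "az": 0, "fingers": 29}, {"x": 0, "y": 0, "z": 0, "ax": 0, "ay": 0, "az": 0, "fingers": 29}, {"x": 0, "y": 0, "z": 0.4, "ax": 0, "ay": 0, "az": 0, "fingers": 29}, {"x": 0, "y": 0, "z": 0, "ax": 0, "ay": 0, "az": 0, "fingers": 29}, {"x": 0, "y": 0, "z": 0, "ax": 0, "ay": 0, "az": 0, "fingers": 29}, {"x": 0, "y": 0, "z": 0, "ax": 0, "ay": 0, "az": 0, "fingers": 29}, {"x": 0, "y": 0, "z": 0, "ax": 0, "ay": 0, "az": 0, "fingers": 29}, {"x": 0, "y": 0, "z": 0, "ax": 0, "ay": 0, "az": 0, "fingers": 29}]'

```text
t: 34.45
eef_pos: [0.4555, -0.0985, 0.047]
tool_rot: [-0.0, 0.433, 0.902, 0.0]
contact_force: [-2.1, 0.9, 5.5]
gripper_width: 0.392
grasp_force: 41.4
```

Feet are on the hob. Release and rise straight up.

Request:
jog_arm --rows '[{"x": 0, "y": 0, "z": 0, "ax": 0, "ay": 0, "az": 0, "fingers": 36}, {"x": 0, "y": 0, "z": 0, "ax": 0, "ay": 0, "az": 0, "fingers": 42}, {"x": 0, "y": 0, "z": 0, "ax": 0, "ay": 0, "az": 0, "fingers": 50}, {"x": 0, "y": 0, "z": 0, "ax": 0, "ay": 0, "az": 0, "fingers": 56}, {"x": 0, "y": 0, "z": 0, "ax": 0, "ay": 0, "az": 0, "fingers": 56}, {"x": 0, "y": 0, "z": -10, "ax": 0, "ay": 0, "az": 0, "fingers": 56}, {"x": 0, "y": 0, "z": -25, "ax": 0, "ay": 0, "az": 0, "fingers": 56}, {"x": 0, "y": 0, "z": -25, "ax": 0, "ay": 0, "az": 0, "fingers": 56}]'

```text
t: 35.25
eef_pos: [0.455, -0.0986, 0.1076]
tool_rot: [-0.0, 0.433, 0.902, -0.0]
contact_force: [0.6, 0.2, 0.1]
gripper_width: 0.656
grasp_force: 0.0
```

Request:
jog_arm --rows '[{"x": 0, "y": 0, "z": -25, "ax": 0, "ay": 0, "az": 0, "fingers": 56}, {"x": 0, "y": 0, "z": -25, "ax": 0, "ay": 0, "az": 0, "fingers": 56}, {"x": 0, "y": 0, "z": -20, "ax": 0, "ay": 0, "az": 0, "fingers": 56}, {"x": 0, "y": 0, "z": -5, "ax": 0, "ay": 0, "az": 0, "fingers": 56}, {"x": 0, "y": 0, "z": 0, "ax": 0, "ay": 0, "az": 0, "fingers": 56}, {"x": 0, "y": 0, "z": 0, "ax": 0, "ay": 0, "az": 0, "fingers": 56}, {"x": 0, "y": 0, "z": 0, "ax": 0, "ay": 0, "az": 0, "fingers": 56}, {"x": 0, "y": 0, "z": 0, "ax": 0, "ay": 0, "az": 0, "fingers": 56}]'

```text
t: 36.05
eef_pos: [0.4549, -0.0985, 0.1807]
tool_rot: [-0.001, 0.433, 0.902, -0.0]
contact_force: [-0.4, 0.7, 0.3]
gripper_width: 0.657
grasp_force: 0.0
```

```bash
python3 - <<'E'
from h import *
c=cam('wrist'); save(c,'w16.png'); go([.4552,-.0985,.047]); o,r=tool()
uv=proj(c,[[.4555,-.0985,.062]])[0]; print(uv); u,v=map(int,uv)
g=cv2.GaussianBlur(cv2.cvtColor(c['pixels'],cv2.COLOR_RGB2GRAY),(3,3),0)
# dark region over the white hob: stand
m=((g<95)*255).astype(np.uint8)[v-80:v+81,u-90:u+91]
for row in m[::5,::4]: print(''.join('#' if x else '.' for x in row))
E
```

```text
tcp [ 0.455  -0.0985  0.1808] finger deg 38.7 tilt 0.09 shift [ -0.2   0.4 133.8] t 36.1 F [-0.   0.1 -0.3] w 55.9 g 0.0 q7 0.84
[315.00099132 228.71128782]
.....##..................######...............
......##...............####...##..............
.......###............###......###............
........####.........####........###..........
.........###..####..####..........###.........
........##############.............###........
........################..........####........
.........###############.........###..........
..........################.....####...........
...........#################..####............
............#####################.............
...........####################...............
.........#####################................
.........####..###############................
........####...################...............
.......###.....################...............
.....####.......##############................
.....###.......###############................
.....###........##############................
.......##........###############..............
........##......#################.............
.........###...####..####...#######...........
...........##.###............#######..........
..........######..............######..........
..........#####.................#####.........
.#.......#####...................####.........
...#.....###......................###.........
...###....#...................................
#......#......................................
######.###................................####
############.............................#####
######.......#...........................#####
#####....####..#.........................#####
```

```bash
python3 -c "
from station import bot
print(bot.hand_in())"
```

```text
the job is handed in; nothing more can be done
None
```

I handed the job in at about 36 s with all three caps on the burners of their own size and the pot stand upright, centred over the smallest burner. I measured each within about 4 mm of centre but got no verdict back, and I kept clear of the jar lids.

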